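Load the shaker box, snap its cover shut and lock it

ROBOT

A 7-joint arm with a two-finger parallel gripper is mounted at the origin on a cart in front of the work surface, level with it; the furniture and walls round the work are solid. World frame = base frame: x ahead of the robot, y to its left, z up, the work surface at z = 0. Lengths are in m, angles in rad, forces in N, time in s.
With the tool pointing down it reaches from about 0.425 to 0.95 m from the base axis. Payload 4.7 kg.
Tool frame: the origin (TCP) lies midway between the tips of the shut fingers; the grasp point (between the pads) lies env.tcp_to_grasp behind it (env.tcp_to_grasp is the distance from the TCP to the grasp point, in m); y points along the fingers, z is the direction in which the jaws open and shut, and the axes are right-handed (so a half turn about y gives the same grasp; the last joint's range is limited). The gripper opens to 85 mm and grips with 20 to 120 N. Pads are 22 mm wide; open, the fingers measure 114 mm over their backs; the gripper's body (76 mm by 85 mm) begins 54 mm behind the grasp point. The pads swing forward as they close: fully open they stand 13 mm farther back than shut.
Start: joints at [1.3, 0.469, -0.049, 1.532, 0.024, 1.141, -0.082], TCP at [0.162, -0.655, 0.231] pointing down, gripper open.
Joint ranges: [-2.59, 2.59], [-0.33, 1.99], [-1.39, 1.29], [0.1, 2.45], [-1.04, 4.18], [0.21, 1.99], [-2.66, 2.66]. Speed limits (rad/s): [2.57, 2.57, 3.14, 3.14, 3.14, 3.14, 3.14].

INTERFACE

Orientations are given as a unit quaternion [w, x, y, z].
In Python, from workcell import env, viewer gives the robot as it stands.
- The arm moves only by the tool jog_arm, never from a script. Its arguments are lists of equal length, an entry for each row: "dr": the turn, a rotation vector about the tool's x, y, z in rad, a list of three; "linear": the shift along the tool's x, y, z in cm, a list of three; "jaw": the finger opening in cm, from 0 to 8.54. In form: {"dr": [[rx, ry, rz], ...], "linear": [[x, y, z], ...], "jaw": [jaw, ...]}. A call has exactly 8 rows; each row is the pose to reach, as a shift and turn from the pose measured when the call began, along the tool's axes at that moment; what a row does not reach only later rows make up. A row lasts 1/8 s, in which the tool goes at most 62.5 mm and 10.7 degrees, less where a joint would pass 70% of its speed; a pose out of reach is approached as far as the arm can. A call with a gripper value outside its range is refused whole. The fingers move at their own pace and stop on an object; the grip force is fixed at half the most. Time passes only in rows, so rows that repeat a pose let the fingers close, or fill a call up. It gives the time, the measured TCP pose, the force and the opening at its end, in the units of the state.
- env.state(): the state, without advancing time (a new reading comes with each control period).
- viewer.snapshot(name): name is "side" or "top"; returns (picture, depth): 480x640x3 uint8, red, green, blue; 480x640 float32, m along the optical axis (not along the pixel's ray), 0 where there is no reading.
- viewer.camera_info(name): a dict with "fx", "fy", "cx", "cy" (pixels), "view" (4x4, takes a point from world to camera coordinates). Camera axes: x right, y down, z forward; pixel columns grow to the right and rows downward; lengths in m; the calibration is good to about 2 mm. A picture is of the moment at which its call begins. camera_info takes no time and is no camera call.
- env.close_job(): hands the job in, once; it reports no verdict.
The state is a dict: "clock": time; "q": joint angles; "qd": joint speeds; "joint_efforts": joint torques, N m; "tcp_pos": TCP position; "tcp_rot": TCP orientation; "ft_force": force on the tool from outside, world axes, zero at the start; "moment": the same for the moment, N m; "gripper_width": finger opening in m.
Only numpy, scipy, OpenCV 4.12 (cv2) and the standard library are available. Lean on these libraries where they do the work, as an engineer would, in place of code of your own. Each camera call takes 0.05 s, during which the arm holds its last target.

TASK

Lay all the plaster blanks inside the blue shaker box. Then hook the front lip of the aluminium cover into the slot under the keeper bar, pivot it down and press until it snaps flat under the catch, and knock the red lock pin fully home with the mallet (not with the gripper). Finally stand the mallet back with its head on the rubber mat, and leave the tape, tin and jar where they are.

Things in the scene. Friction and masses are not known exactly. Their poses are not given: they have to be found in the camera images.
- shaker_box: Low open blue metal box bolted to the bench. Origin: centre of its underside; x points away from the robot at yaw 0, z up. Interior x -64 to 64, y -92 to 92 mm, floor z 6, rim z 40 mm; end walls 8, side walls 6 mm. Near (-x) side: slot; far (+x) side: catch, pin, and two stops (inner face x 74, up to z 50, y +-60 mm). The shut cover's frame lies 40 mm above this one, same axes.
- slot (a point): Lower back edge of the slot, middle, at (-88, 0, 40) mm in the box frame; axes as the box. Slot 12 mm high, 99 mm wide, above a ledge level with the rim. It is bridged by a steel keeper bar: box x -96 to -77, y -59 to 59, z 52 to 60 mm. The lip enters towards -x, below the bar, with the cover tilted about 0.2 rad, far edge up.
- catch (a joint): Sprung steel catch, 36 mm wide, middle of the far side; rad, 0 at rest, grows as it is pushed away from the box. Its nose overhangs the shut cover's far edge (tip at box x 67, z 49 mm; the sloped top rises to z 72 mm). It yields when the cover's far edge is pushed down on it with about 10 to 20 N, then springs back over the cover.
- lock_pin (a joint): Red-headed lock pin in a boss behind the catch, axis vertical at box (98, 0) mm; value is its travel down in m, 0 up to 0.018 fully home. Friction of about 7 to 9 N holds it wherever it is driven. Head 24 mm across, 14 mm high.
- pin_top (a point): Centre of the top of the red pin head (z 92 mm when up, 74 mm when home).
- cover_grip (a point): Grip point of the loose aluminium cover, in the middle of its black bar handle (68 mm in x, 16 mm wide in y, top 44 mm above the underside, x -44 to 24 mm). Plate 144 (x) x 196 (y) x 8 mm, 0.3 kg; this point lies at (-10, 0, 32) mm from the centre of the plate's underside. Axes: x to the far edge (goes under the catch), z up; front lip at -x.
- cover_lip (a point): Tip of the cover's front lip, a steel tongue 90 mm wide, 5 mm thick, sticking out 14 mm in -x from the underside of the plate: at (-86, 0, 2.5) mm from the centre of the plate's underside. Axes as the cover.
- cover_far (a point): Middle of the far edge of the cover plate, at (72, 0, 4) mm from the centre of its underside. Axes as the cover.
- mallet_grip (a point): Grip point on the wooden handle of the mallet, at the height of the handle's centre line and 62 mm from the head's axis. Mallet stands on its head with the handle level; handle 18 mm wide, 24 mm high, ends 150 mm from the head's axis. Axes: x from the handle to the head, z up. Mass 0.35 kg.
- mallet_face (a point): Centre of the lower striking face of the mallet's cylindrical head (59 mm across, 62 mm high, black with white faces), 62 mm along +x and 31 mm below mallet_grip.
- mallet_mat: Square black rubber mat, 110 x 110 x 3 mm, fixed to the bench; origin at the centre of its underside.
- masking_tape: Bystander: roll of masking tape, 104 x 107 x 25 mm, origin under its centre.
- pin_tin: Bystander: grey-blue tin with tan lid, 57 mm across, 72 mm high, origin under its centre.
- pigment_red: Bystander: clear pigment jar with red label and ochre cap, 45 mm across, 100 mm high, origin under its centre.
- blank_a_center (a point): Centre of a pale cast plaster blank, 40 x 55 x 16 mm (x, y, z in its own axes), half-way up (8 mm). May be absent.
- blank_b_center (a point): Centre of a pale cast plaster blank, 48 x 48 x 20 mm (x, y, z in its own axes), half-way up (10 mm). May be absent.
- blank_c_center (a point): Centre of a pale cast plaster blank, 30 x 60 x 14 mm (x, y, z in its own axes), half-way up (7 mm). May be absent.
- blank_d_center (a point): Centre of a pale cast plaster blank, 30 x 60 x 14 mm (x, y, z in its own axes), half-way up (7 mm). May be absent.
Not all that is in view belongs to the job. Of the things that look like the mallet_mat, the larger one is meant. Leave any green look-alike of the part that bears blank_d_center alone.

How it is judged:
By the outcome, as a careful person would: the job done as asked, in the order asked, and still so for the second after the job is handed in, with the robot touching nothing.
Of blank_a, blank_b, blank_c, blank_d only 3 to 4 are there at a start; the rules pass over those that are not, and their reading is None.
At some moment in a run one of blank_a, blank_b, blank_c, blank_d, mallet may be knocked a few centimetres aside while the robot is not near it.
It also fails if it takes over 210 s, if anything falls off the work surface, if the arm or the gripper's body presses on something with over 40 N, if the wrist force passes 120 N, or if a joint passes its speed limit or range.

## Working session

There is one attempt and no reset: what is moved stays moved. The work goes in short steps, Python scripts to look and compute and a tool call to move; the robot and the scene stay as the last step left them, time stands still between calls to the robot, and variables do not carry over. Pictures are saved under pics/ and viewed, and the job is handed in when it is done.

Besides the shell and the picture viewer there is one more tool, called after "Request:" by a JSON object that holds its "op" and its "data". jog_arm: Moves the arm, as the interface text tells. Its arguments: {"type":"object","properties":{"dr":{"type":"array"},"linear":{"type":"array"},"jaw":{"type":"array"}},"required":["dr","linear","jaw"]}

```bash
ls; mkdir -p pics; python3 - <<'E'
from workcell import env, viewer
import cv2
s=env.state(); print(s, env.tcp_to_grasp)
for n in("side","top"):
    p,d=viewer.snapshot(n); cv2.imwrite(f"pics/{n}0.png",p[:,:,::-1]); i=viewer.camera_info(n); print(n,i)
E
```

```text
pics
{'clock': 0.0, 'q': array([ 1.30013133,  0.4694752 , -0.0485913 ,  1.53368297,  0.02404822,
        1.14099197, -0.08233087]), 'qd': array([ 8.01848078e-04, -2.90667006e-04, -1.69184847e-03,  1.48292801e-03,
        1.90341501e-03,  8.67641049e-05,  5.75952194e-04]), 'joint_efforts': array([-7.76244287e-04, -5.10323167e+01, -4.69549012e-02, -2.37716478e+01,
        1.06591676e-02,  7.55999121e-03, -4.30508962e-07]), 'tcp_pos': array([ 0.16149015, -0.65480119,  0.23024327]), 'tcp_rot': array([ 0.08516674, -0.08535371,  0.70263926, -0.70125562]), 'ft_force': array([-0.56048946,  0.16710697, -0.13498119]), 'moment': array([-0.01094028,  0.01196555, -0.02414817]), 'gripper_width': 0.08528620473529394} 0.0187
side {'fx': 439.937797961097, 'fy': 439.937797961097, 'cx': 312.8045979900099, 'cy': 231.4778830038196, 'view': array([[ 0.97129084, -0.23776417,  0.00789382, -0.52650436],
       [-0.1498369 , -0.63719817, -0.75599431,  0.13395284],
       [ 0.18477828,  0.73310756, -0.65453059,  1.0155407 ],
       [ 0.        ,  0.        ,  0.        ,  1.        ]])}
top {'fx': 532.2626395867746, 'fy': 532.2626395867746, 'cx': 313.9691412888515, 'cy': 242.65336650871242, 'view': array([[ 0.00518167, -0.99967313, -0.02503562, -0.02557776],
       [-0.98924366, -0.00146446, -0.14626975,  0.55501369],
       [ 0.14618528,  0.02552425, -0.98892789,  1.33198724],
       [ 0.        ,  0.        ,  0.        ,  1.        ]])}
```

View pics/top0.png

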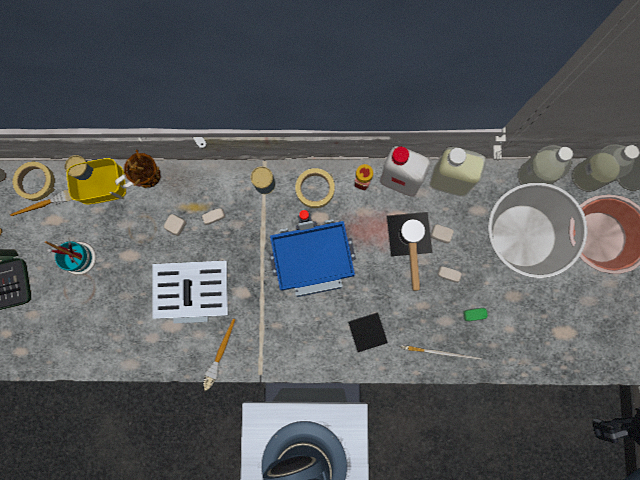

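View pics/side0.png

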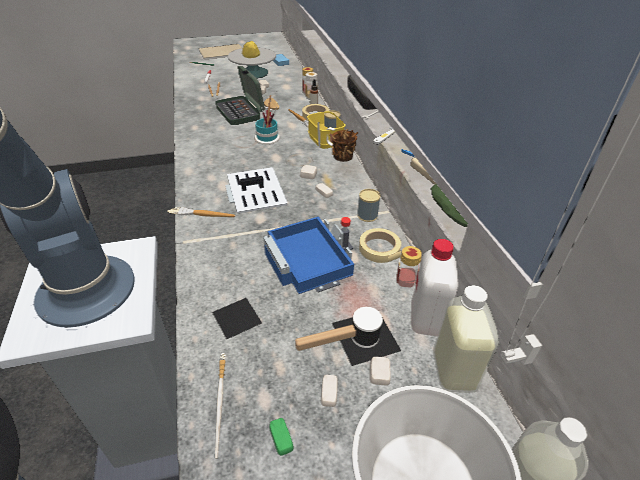

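```bash
cat > h.py <<'E'
import numpy as np, cv2
from scipy.spatial.transform import Rotation as R
from workcell import env, viewer
I={n:viewer.camera_info(n) for n in("side","top")}
def ray(n,u,v):
    i=I[n];V=i["view"];Rm=V[:3,:3];c=-Rm.T@V[:3,3]
    d=Rm.T@np.array([(u-i["cx"])/i["fx"],(v-i["cy"])/i["fy"],1.]);return c,d
def onz(n,u,v,z):
    c,d=ray(n,u,v);return c+d*(z-c[2])/d[2]
def proj(n,p):
    i=I[n];q=i["view"]@np.append(p,1);return np.array([i["fx"]*q[0]/q[2]+i["cx"],i["fy"]*q[1]/q[2]+i["cy"]])
def pts(n,d):
    i=I[n];v,u=np.mgrid[:480,:640];P=np.stack([(u-i["cx"])/i["fx"]*d,(v-i["cy"])/i["fy"]*d,d],-1)
    return (P-i["view"][:3,3])@i["view"][:3,:3]
def snap(n,name=None):
    p,d=viewer.snapshot(n)
    if name: cv2.imwrite(f"pics/{name}.png",p[:,:,::-1])
    return p,d
def crop(p,u0,v0,u1,v1,k,name):
    cv2.imwrite(f"pics/{name}.png",cv2.resize(p[v0:v1,u0:u1,::-1],None,fx=k,fy=k,interpolation=cv2.INTER_CUBIC))
def tool():
    s=env.state();q=s["tcp_rot"];return s,R.from_quat([q[1],q[2],q[3],q[0]])
def yawR(yaw):  # tool pointing down, jaws (z axis) along world direction yaw
    z=np.array([np.cos(yaw),np.sin(yaw),0]);y=np.array([0,0,-1.]);x=np.cross(y,z);return R.from_matrix(np.stack([x,y,z],1))
def rel(pos,Rt,flip=True):
    """linear (cm) and dr for tcp target pos & rotation Rt from now"""
    s,Rc=tool();best=None
    for f in ([0,np.pi] if flip else [0]):
        rt=Rt*R.from_rotvec([0,f,0]);dr=(Rc.inv()*rt).as_rotvec()
        if best is None or np.linalg.norm(dr)<np.linalg.norm(best):best=dr
    return np.round(Rc.inv().apply(np.array(pos)-s["tcp_pos"])*100,2),np.round(best,3)
E
python3 - <<'E'
from h import *
p,d=snap("top","t1");
W=pts("top",d)
hsv=cv2.cvtColor(p,cv2.COLOR_RGB2HSV)
for n,(u,v) in dict(b1=(174,224),b2=(213,215),b3=(442,233),b4=(450,273),mal=(413,231),pin=(304,214),bar=(187,292)).items():
    print(n,p[v,u],hsv[v,u],W[v,u].round(4))
crop(p,130,190,350,330,3.5,"tL");crop(p,360,190,520,330,4,"tR")
E
```

```text
b1 [185 178 165] [ 20  28 185] [0.6078 0.3483 0.0187]
b2 [194 187 173] [ 20  28 194] [0.6335 0.2467 0.0118]
b3 [180 172 161] [ 17  27 180] [ 0.585  -0.3584  0.0142]
b4 [186 177 169] [ 14  23 186] [ 0.4802 -0.3764  0.0121]
mal [226 228 231] [108   6 231] [ 0.5807 -0.2738  0.0702]
pin [235  50  40] [  2 212 235] [6.193e-01 1.000e-04 9.510e-02]
bar [59 58 65] [124  27  65] [0.4268 0.2999 0.0434]
```

View pics/tL.png

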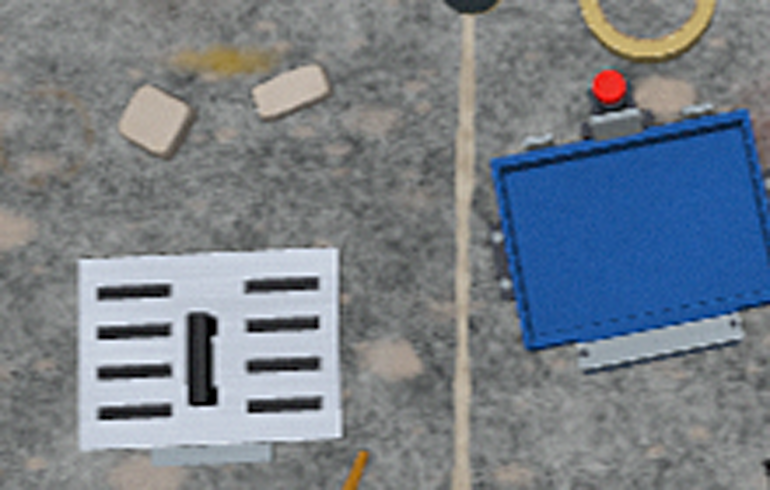

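View pics/tR.png

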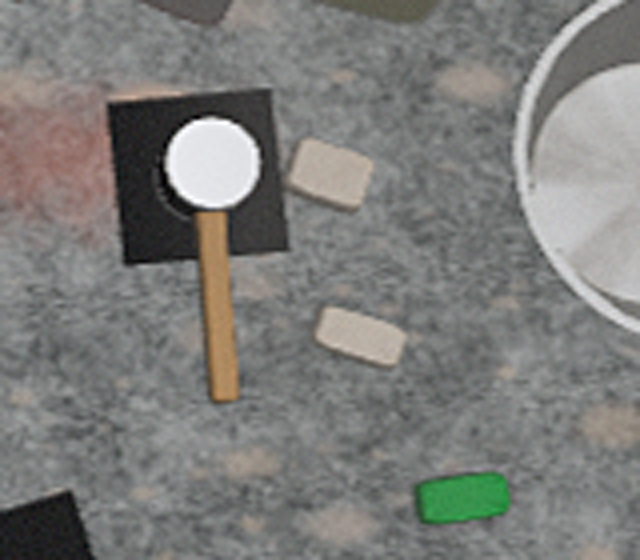

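```bash
cat > meas.py <<'E'
from h import *
def rects(mask,n,z,amin=60,roi=None):
    out=[]
    if roi: m=np.zeros_like(mask);m[roi[1]:roi[3],roi[0]:roi[2]]=mask[roi[1]:roi[3],roi[0]:roi[2]];mask=m
    cs,_=cv2.findContours(mask,cv2.RETR_EXTERNAL,cv2.CHAIN_APPROX_NONE)
    for c in cs:
        if cv2.contourArea(c)<amin: continue
        w=np.array([onz(n,u,v,z)[:2] for u,v in c[:,0]])
        r=cv2.minAreaRect((w*1000).astype(np.float32))
        (cx,cy),(a,b),t=r
        if a>b: a,b=b,a; t+=90
        # t: direction of the short... width a is along angle t ; after swap a is along t
        out.append((cx/1000,cy/1000,a+2.4,b+2.4,(t+90)%180-90,c[:,0].mean(0).round(1)))
    return out
def blanks(p):
    hsv=cv2.cvtColor(p,cv2.COLOR_RGB2HSV)
    m=((hsv[...,2]>150)&(hsv[...,1]>12)&(hsv[...,1]<50)&(hsv[...,0]<28)).astype(np.uint8)
    return m
E
python3 - <<'E'
from meas import *
p,d=snap("top")
m=blanks(p)
for z,roi in((.02,(155,205,195,245)),(.014,(195,200,235,232)),(.016,(430,220,460,248)),(.014,(432,258,470,290))):
    for r in rects(m,"top",z,60,roi): print("blank",z,np.round(r[:5],3),r[5])
h=cv2.cvtColor(p,cv2.COLOR_RGB2HSV)
b=((h[...,0]>100)&(h[...,0]<118)&(h[...,1]>150)&(h[...,2]>70)).astype(np.uint8)
for r in rects(b,"top",.040,3000): print("box",np.round(r[:5],4),r[5])
r_=((h[...,0]<8)&(h[...,1]>170)).astype(np.uint8)
for r in rects(r_,"top",.092,50,(290,200,320,230)): print("pin",np.round(r[:5],4),r[5])
w=((h[...,2]>150)&(h[...,1]<40)).astype(np.uint8)
w2=cv2.morphologyEx(w,cv2.MORPH_CLOSE,np.ones((7,7)))
for r in rects(w2,"top",.008,1500,(140,250,240,330)): print("cover",np.round(r[:5],4),r[5])
for r in rects(w,"top",.065,200,(395,215,430,250)): print("mallet head",np.round(r[:5],4),r[5])
ha=((h[...,0]>8)&(h[...,0]<22)&(h[...,1]>90)).astype(np.uint8)
for r in rects(ha,"top",.034+.012,100,(400,240,430,300)): print("handle",np.round(r[:5],4),r[5])
k=((h[...,2]<45)).astype(np.uint8)
for r in rects(k,"top",.003,500,(380,205,440,262)): print("mat",np.round(r[:5],4),r[5])
k=((h[...,2]<90)).astype(np.uint8)
for r in rects(k,"top",.044,30,(180,275,197,310)): print("bar",np.round(r[:5],4),r[5])
E
```

```text
blank 0.02 [  0.609   0.351  44.899  45.595 -26.318] [173.3 223.6]
blank 0.014 [ 0.633  0.248 29.02  57.166 23.769] [212.3 215.3]
blank 0.016 [  0.586  -0.36   38.034  52.248 -19.503] [442.7 232.5]
blank 0.014 [  0.479  -0.376  28.106  57.534 -18.578] [449.6 273.4]
box [ 5.224000e-01 -1.790000e-02  1.487522e+02  1.980598e+02  1.152670e+01] [311.6 255.5]
pin [ 6.18700e-01  3.00000e-04  2.24244e+01  2.54057e+01 -8.94828e+01] [303.7 214.3]
cover [  0.4247   0.2988 192.5062 256.3759  -2.7335] [187.5 293.3]
mallet head [ 0.5842 -0.2747 57.8296 59.0093 88.916 ] [412.8 230.2]
handle [  0.494   -0.2777  22.1319 122.6934 -87.274 ] [413.9 265.6]
mat [  0.5817  -0.2473  63.4801 109.574  -89.8813] [399.1 233.2]
bar [  0.4256   0.2984  20.4267  66.6888 -87.7552] [187.2 292.6]
```

```bash
python3 - <<'E'
from meas import *
for n in("top","side"):
  p,d=snap(n)
  h=cv2.cvtColor(p,cv2.COLOR_RGB2HSV)
  b=((h[...,0]>100)&(h[...,0]<118)&(h[...,1]>150)&(h[...,2]>60)).astype(np.uint8)
  roi=(255,210,365,310) if n=="top" else (255,205,365,300)
  m=np.zeros_like(b);m[roi[1]:roi[3],roi[0]:roi[2]]=b[roi[1]:roi[3],roi[0]:roi[2]]
  cs,_=cv2.findContours(m,cv2.RETR_EXTERNAL,cv2.CHAIN_APPROX_NONE);c=max(cs,key=cv2.contourArea)
  hull=cv2.approxPolyDP(c,4,True)[:,0];print(n,hull.tolist())
  for u,v in hull: print((u,v),onz(n,u,v,.04)[:2].round(4))
crop(*( (snap("side")[0],)),160,150,360,300,4,"sB")
p,_=snap("top")
crop(p,260,195,370,305,7,"tB")
crop(p,140,250,240,330,7,"tC")
E
```

```text
top [[342, 221], [270, 236], [280, 289], [354, 274]]
(np.int32(342), np.int32(221)) [ 0.612  -0.0961]
(np.int32(270), np.int32(236)) [0.5724 0.0903]
(np.int32(280), np.int32(289)) [0.4355 0.0623]
(np.int32(354), np.int32(274)) [ 0.4744 -0.1263]
side [[318, 217], [268, 231], [298, 283], [350, 264], [352, 273], [341, 278], [352, 274], [352, 262]]
(np.int32(318), np.int32(217)) [0.5771 0.0869]
(np.int32(268), np.int32(231)) [0.4398 0.0613]
(np.int32(298), np.int32(283)) [ 0.476  -0.1297]
(np.int32(350), np.int32(264)) [ 0.607  -0.0993]
(np.int32(352), np.int32(273)) [ 0.6027 -0.1281]
(np.int32(341), np.int32(278)) [ 0.5738 -0.1372]
(np.int32(352), np.int32(274)) [ 0.6018 -0.1311]
(np.int32(352), np.int32(262)) [ 0.6135 -0.0941]
```

View pics/tB.png

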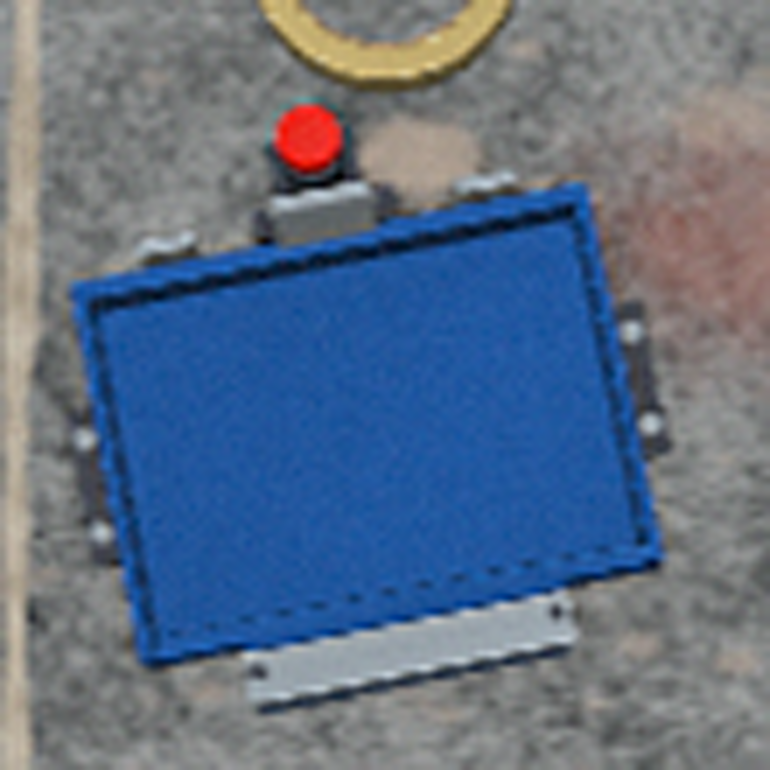

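View pics/sB.png

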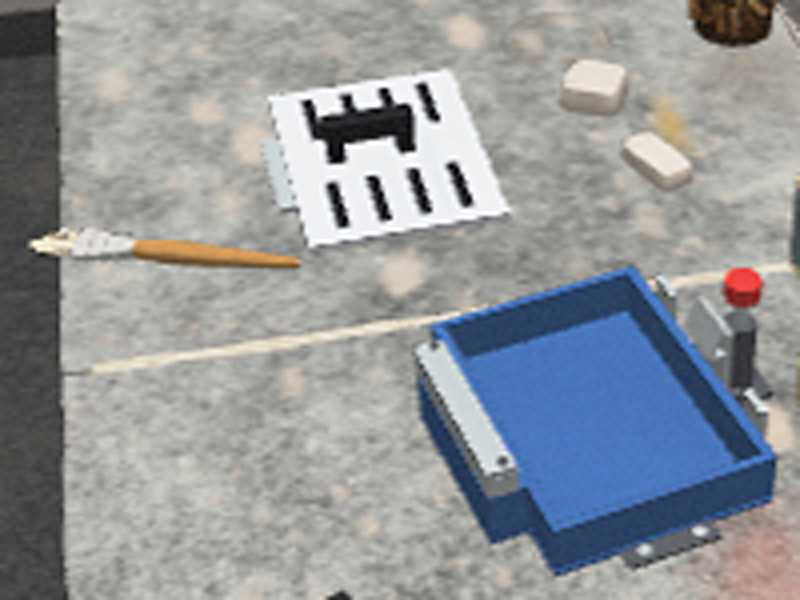

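View pics/tC.png

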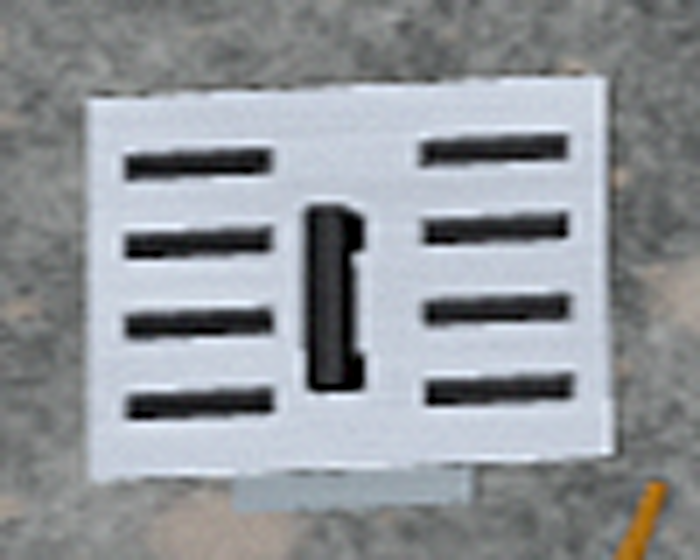

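```bash
cat > go.py <<'E'
import sys
from h import *
# usage: go.py x y z jawyaw_deg
x,y,z,a=map(float,sys.argv[1:5])
l,r=rel([x,y,z],yawR(np.radians(a)))
s,Rc=tool();print(s["clock"],s["tcp_pos"].round(4),s["gripper_width"].round(4),s["q"].round(2));print("lin",l.tolist(),"dr",r.tolist())
E
python3 go.py .479 -.376 .09 -18.6; python3 -c "
from h import *
print(tool()[1].as_matrix().round(3))"
```

```text
[[-0.971 -0.     0.239]
 [-0.239  0.    -0.971]
 [-0.    -1.    -0.   ]]Traceback (most recent call last):
  File "go.py", line 6, in <module>
    s,Rc=tool();print(s["clock"],s["tcp_pos"].round(4),s["gripper_width"].round(4),s["q"].round(2));print("lin",l.tolist(),"dr",r.tolist())
                                                       ^^^^^^^^^^^^^^^^^^^^^^^^
AttributeError: 'float' object has no attribute 'round'
```

```bash
sed -i 's/s\["gripper_width"\].round(4)/round(s["gripper_width"],4),s["ft_force"].round(1)/' go.py; python3 go.py .479 -.376 .09 -18.6
```

```text
0.4 [ 0.1617 -0.6553  0.2312] 0.0855 [-0.3 -0.9  0. ] [ 1.3   0.47 -0.05  1.53  0.02  1.14 -0.08]
lin [-37.5, 14.12, -19.51] dr [0.0, -1.004, -0.0]
```

Request:
{"op": "jog_arm", "data": {"dr": [[0,-0.15,0],[0,-0.3,0],[0,-0.45,0],[0,-0.6,0],[0,-0.75,0],[0,-0.9,0],[0,-1.004,0],[0,-1.004,0]], "linear": [[-5,2,-2.6],[-10,4,-5.2],[-15,6,-7.8],[-20,8,-10.4],[-25,10,-13],[-30,12,-15.6],[-35,13.5,-18.2],[-37.5,14.1,-19.5]], "jaw": [7,7,7,7,7,7,7,7]}}

```text
clock: 1.4
tcp_pos: [0.4816, -0.3725, 0.0895]
tcp_rot: [0.415, -0.413, 0.574, -0.573]
ft_force: [0.1, -0.2, 1.0]
gripper_width: 0.0703
```

```bash
python3 - <<'E'
from meas import *
p,d=snap("top","t3")
for r in rects(blanks(p),"top",.014,60): print(np.round(r[:5],3),r[5])
E
python3 go.py .479 -.376 .004 -18.6
```

```text
[  0.205  -0.491  27.658  97.778 -26.903] [499.1 382.4]
[ 0.245  0.449 24.981 46.391  0.418] [129.9 363.7]
[ 0.31   0.394 24.531 33.389 11.494] [151.8 337.8]
[ 0.329 -0.658 34.463 60.882  6.597] [563.8 332.4]
[  0.341   0.345  32.031  54.453 -17.629] [171.7 325.9]
[ 0.357 -0.358 22.641 40.541  0.285] [443.8 321. ]
[ 0.429  0.168 28.354 47.14   0.232] [240.7 291.9]
[  0.482  -0.367  28.12   38.977 -18.653] [446.4 272.4]
[ 0.525  0.465 29.027 53.516  0.132] [129.  255.3]
[  0.586  -0.36   38.085  52.321 -19.503] [442.7 232.5]
[ 0.591 -0.696 14.777 76.36  88.78 ] [571.7 231.3]
[  0.61    0.352  45.216  46.521 -27.457] [173.4 223.5]
[6.2200e-01 6.8000e-01 2.9670e+01 5.9365e+01 3.3000e-02] [ 51.7 220.5]
[  0.555  -0.768 134.929 181.398 -65.21 ] [604.5 250.4]
[ 6.2800e-01 -3.7000e-02  2.9351e+01  4.2148e+01  0.0000e+00] [319.7 216.8]
[ 0.633  0.248 30.371 58.549 22.327] [212.3 215.3]
[ 0.647 -0.453 23.315 39.528 18.662] [477.5 210. ]
[ 0.643 -0.166 34.918 71.035 15.543] [367.7 211.5]
[  0.67   -0.796  41.282 157.057  -1.034] [609.3 199.4]
[ 4.56000e-01  1.19000e-01  3.01480e+01  4.71408e+02 -8.95830e+01] [261.6 283.7]
[  0.846   0.173   8.06  125.083  -0.209] [242.7 138. ]
1.45 [ 0.4842 -0.3697  0.0892] 0.0701 [ 3.2  1.  -0.1] [ 0.84  0.54 -0.35  1.81  0.23  0.83  0.07]
lin [0.8, 8.52, -0.3] dr [-0.001, 0.008, -0.005]
```

View pics/t3.png

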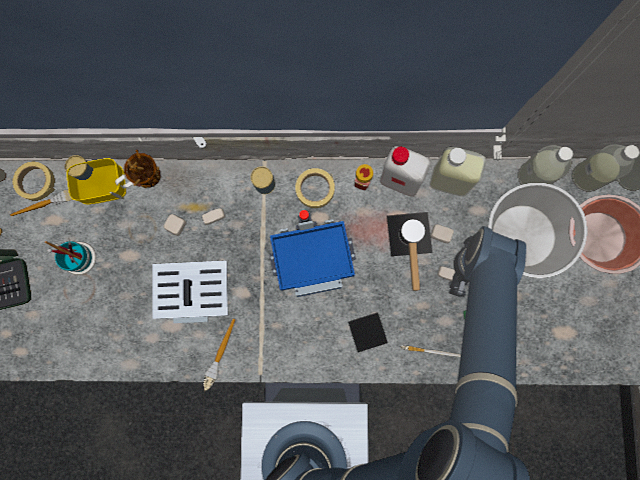

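Request:
{"op": "jog_arm", "data": {"dr": [[0,0,0],[0,0,0],[0,0,0],[0,0,0],[0,0,0],[0,0,0],[0,0,0],[0,0,0]], "linear": [[0.5,2,-0.2],[0.8,5,-0.3],[0.8,7,-0.3],[0.8,8.5,-0.3],[0.8,8.5,-0.3],[0.8,8.5,-0.3],[0.8,8.5,-0.3],[0.8,8.5,-0.3]], "jaw": [7,7,7,7,7,2,2,2]}}

```text
clock: 2.45
tcp_pos: [0.4797, -0.3765, 0.0055]
tcp_rot: [0.417, -0.413, 0.573, -0.572]
ft_force: [-1.4, 0.1, 5.1]
gripper_width: 0.0258
```

```bash
python3 go.py .479 -.376 .1 -18.6
```

```text
2.45 [ 0.4797 -0.3765  0.0055] 0.0258 [-1.4  0.1  5.1] [ 0.82  0.65 -0.3   1.85  0.29  0.68  0.03]
lin [-0.06, -9.45, -0.05] dr [-0.003, 0.008, -0.004]
```

Request:
{"op": "jog_arm", "data": {"dr": [[0,0,0],[0,0,0],[0,0,0],[0,0,0],[0,0,0],[0,0,0],[0,0,0],[0,0,0]], "linear": [[0,0,0],[0,0,0],[0,-1,0],[0,-3,0],[0,-6,0],[0,-9.5,0],[0,-9.5,0],[0,-9.5,0]], "jaw": [2,2,2,2,2,2,2,2]}}

```text
clock: 3.45
tcp_pos: [0.479, -0.3767, 0.1009]
tcp_rot: [0.417, -0.413, 0.573, -0.573]
ft_force: [-0.6, -0.2, -0.7]
gripper_width: 0.026
```

```bash
python3 - <<'E'
from h import *
p,d=snap("side","s4"); crop(p,260,300,460,460,4,"s4c")
E
```

```text
(no output)
```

View pics/s4c.png

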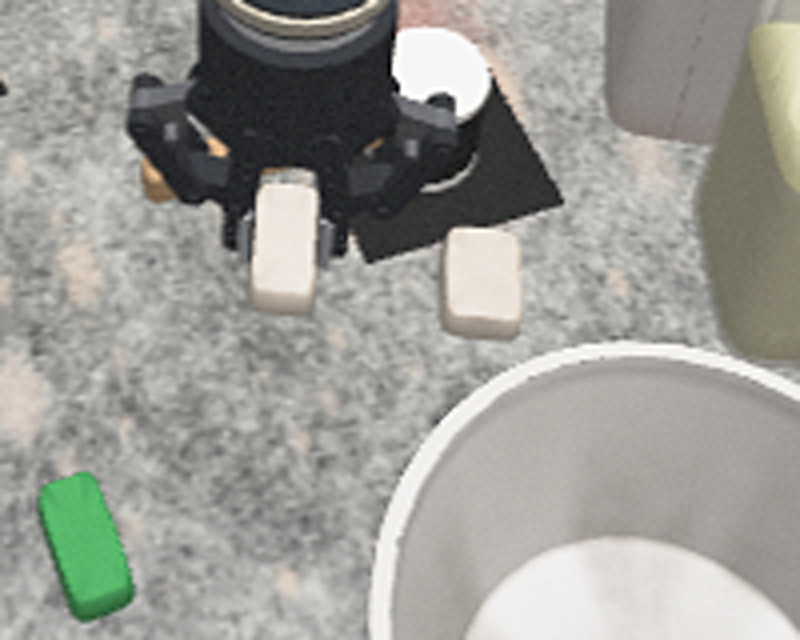

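```bash
cat > gob.py <<'E'
import sys
from h import *
# gob.py bx by z jaw_rel_deg  (box frame, mm; z world m)
B=np.array([.523,-.0188]);Y=np.radians(11.4)
bx,by,z,a=map(float,sys.argv[1:5])
x=B+np.array([[np.cos(Y),-np.sin(Y)],[np.sin(Y),np.cos(Y)]])@[bx/1000,by/1000]
l,r=rel([x[0],x[1],z],yawR(Y+np.radians(a)))
s,Rc=tool();print(s["clock"],s["tcp_pos"].round(4),round(s["gripper_width"],4),s["ft_force"].round(1),s["q"].round(2));print("world",x.round(4),"lin",l.tolist(),"dr",r.tolist())
E
python3 gob.py 28 -46 .12 0;
```

```text
3.5 [ 0.4787 -0.3765  0.1001] 0.0261 [-0.4 -0.8 -1.3] [ 0.86  0.53 -0.35  1.8   0.23  0.85  0.08]
world [ 0.5595 -0.0584] lin [-32.76, -1.85, -2.22] dr [-0.003, -0.516, -0.004]
```

Request:
{"op": "jog_arm", "data": {"dr": [[0,-0.1,0],[0,-0.2,0],[0,-0.3,0],[0,-0.4,0],[0,-0.516,0],[0,-0.516,0],[0,-0.516,0],[0,-0.516,0]], "linear": [[-4,-1,0],[-9,-1.9,-0.6],[-14,-1.9,-1],[-19,-1.9,-1.4],[-24,-1.9,-1.7],[-29,-1.9,-2],[-32.8,-1.9,-2.2],[-32.8,-1.9,-2.2]], "jaw": [2,2,2,2,2,2,2,2]}}

```text
clock: 4.5
tcp_pos: [0.5598, -0.0521, 0.1203]
tcp_rot: [0.552, -0.547, 0.446, -0.444]
ft_force: [0.1, -0.4, -0.5]
gripper_width: 0.0266
```

```bash
python3 gob.py 28 -46 .013 0;
```

```text
4.5 [ 0.5598 -0.0521  0.1203] 0.0266 [ 0.1 -0.4 -0.5] [ 0.44  0.47 -0.55  1.89  0.31  0.86 -0.05]
world [ 0.5595 -0.0584] lin [0.67, 10.73, -0.2] dr [-0.004, 0.01, -0.006]
```

Request:
{"op": "jog_arm", "data": {"dr": [[0,0.01,0],[0,0.01,0],[0,0.01,0],[0,0.01,0],[0,0.01,0],[0,0.01,0],[0,0.01,0],[0,0.01,0]], "linear": [[0.3,0,-0.1],[0.7,3,-0.2],[0.7,6,-0.2],[0.7,9,-0.2],[0.7,10.7,-0.2],[0.7,10.7,-0.2],[0.7,10.7,-0.2],[0.7,10.7,-0.2]], "jaw": [2,2,2,2,2,2,2,2]}}

```text
clock: 5.5
tcp_pos: [0.56, -0.0588, 0.0139]
tcp_rot: [0.55, -0.545, 0.448, -0.447]
ft_force: [0.4, -1.2, -0.7]
gripper_width: 0.0261
```

Request:
{"op": "jog_arm", "data": {"dr": [[0,0,0],[0,0,0],[0,0,0],[0,0,0],[0,0,0],[0,0,0],[0,0,0],[0,0,0]], "linear": [[0,0,0],[0,0,0],[0,0,0],[0,-1,0],[0,-3,0],[0,-7,0],[0,-11,0],[0,-13,0]], "jaw": [4,4,4,4,4,4,6,8]}}

```text
clock: 6.5
tcp_pos: [0.5609, -0.0594, 0.1479]
tcp_rot: [0.551, -0.544, 0.447, -0.449]
ft_force: [-0.5, 0.5, -0.6]
gripper_width: 0.0748
```

```bash
python3 - <<'E'
from meas import *
p,d=snap("top","t5")
for r in rects(blanks(p),"top",.016,60,(430,220,470,260)): print(np.round(r[:5],3),r[5])
E
python3 go.py .586 -.36 .12 -19.5
python3 go.py .482 -.20 .12 -19.5
```

```text
[  0.586  -0.359  37.057  53.265 -18.95 ] [442.7 232.5]
6.55 [ 0.5621 -0.0594  0.1498] 0.0793 [-0.1  1.3  1.2] [ 0.47  0.43 -0.57  1.87  0.28  0.91 -0.03]
lin [29.95, 2.85, -3.62] dr [-0.011, 0.539, -0.006]
6.55 [ 0.5621 -0.0594  0.1498] 0.0793 [-0.1  1.3  1.2] [ 0.47  0.43 -0.57  1.87  0.28  0.91 -0.03]
lin [12.21, 2.81, -10.66] dr [-0.011, 0.539, -0.006]
```

View pics/t5.png

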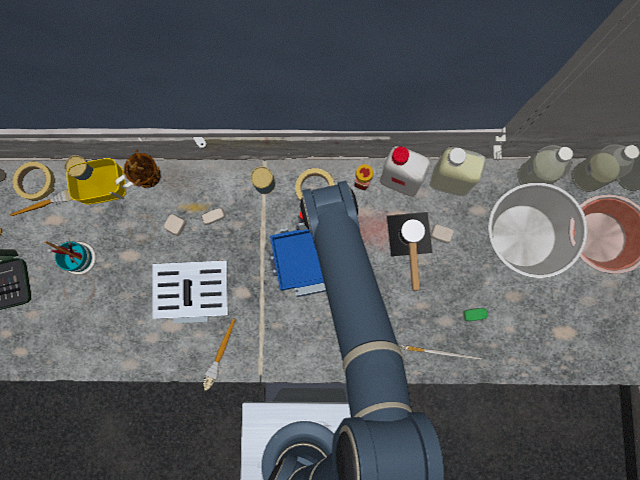

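```bash
python3 - <<'E'
from h import *
p,d=snap("top");W=pts("top",d)
for u,v in((490,232),(491,225),(495,210),(500,200),(500,262)): print(u,v,p[v,u],W[v,u].round(3))
E
```

```text
490 232 [208 211 209] [ 0.573 -0.455  0.105]
491 225 [169 173 171] [ 0.591 -0.461  0.098]
495 210 [175 176 174] [ 0.632 -0.477  0.084]
500 200 [215 216 216] [ 0.652 -0.483  0.106]
500 262 [113 114 114] [ 0.511 -0.511 -0.002]
```

Request:
{"op": "jog_arm", "data": {"dr": [[0,0.1,0],[0,0.2,0],[0,0.3,0],[0,0.4,0],[0,0.5,0],[0,0.54,0],[0,0.54,0],[0,0.54,0]], "linear": [[4,0,-0.5],[9,0,-1],[14,0,-1.6],[19,0,-2.3],[24,1,-3],[28,2,-3.4],[30,2.8,-3.6],[30,2.8,-3.6]], "jaw": [7.8,7.8,7.8,7.8,7.8,7.8,7.8,7.8]}}

```text
clock: 7.6
tcp_pos: [0.5847, -0.3609, 0.117]
tcp_rot: [0.411, -0.404, 0.578, -0.578]
ft_force: [-0.0, 0.6, 0.6]
gripper_width: 0.0779
```

```bash
python3 go.py .586 -.3598 .004 -19.3
```

```text
7.6 [ 0.5847 -0.3609  0.117 ] 0.0779 [-0.   0.6  0.6] [ 0.73  0.62 -0.35  1.6   0.23  0.97 -0.03]
lin [-0.05, 11.31, 0.02] dr [-0.005, -0.006, -0.009]
```

Request:
{"op": "jog_arm", "data": {"dr": [[0,0,0],[0,0,0],[0,0,0],[0,0,0],[0,0,0],[0,0,0],[0,0,0],[0,0,0]], "linear": [[0,3,0],[0,7,0],[0,10,0],[0,11.3,0],[0,11.3,0],[0,11.3,0],[0,11.3,0],[0,11.3,0]], "jaw": [7,7,7,7,7,3,3,3]}}

```text
clock: 8.6
tcp_pos: [0.5869, -0.3606, 0.0062]
tcp_rot: [-0.412, 0.403, -0.577, 0.579]
ft_force: [-0.5, 0.3, 6.4]
gripper_width: 0.0353
```

Request:
{"op": "jog_arm", "data": {"dr": [[0,0,0],[0,0,0],[0,0,0],[0,0,0],[0,0,0],[0,0,0],[0,0,0],[0,0,0]], "linear": [[0,0,0],[0,-1,0],[0,-3,0],[0,-6,0],[0,-9.5,0],[0,-12,0],[0,-12,0],[0,-12,0]], "jaw": [3,3,3,3,3,3,3,3]}}

```text
clock: 9.6
tcp_pos: [0.5849, -0.3611, 0.1257]
tcp_rot: [-0.411, 0.403, -0.578, 0.578]
ft_force: [-0.5, 0.1, -1.9]
gripper_width: 0.0355
```

```bash
python3 gob.py -22 -46 .125 0;
```

```text
9.6 [ 0.5849 -0.3611  0.1257] 0.0355 [-0.5  0.1 -1.9] [ 0.74  0.61 -0.36  1.59  0.23  0.98 -0.03]
world [ 0.5105 -0.0682] lin [-25.08, 0.16, -16.85] dr [-0.01, -0.542, -0.007]
```

```bash
python3 gob.py -22 46 .125 0;
```

```text
9.6 [ 0.5849 -0.3611  0.1257] 0.0355 [-0.5  0.1 -1.9] [ 0.74  0.61 -0.36  1.59  0.23  0.98 -0.03]
world [0.4923 0.0219] lin [-32.96, 0.2, -21.59] dr [-0.01, -0.542, -0.007]
```

Request:
{"op": "jog_arm", "data": {"dr": [[0,-0.1,0],[0,-0.2,0],[0,-0.3,0],[0,-0.4,0],[0,-0.5,0],[0,-0.54,0],[0,-0.54,0],[0,-0.54,0]], "linear": [[-4.5,0,-2.5],[-9,0,-5.5],[-13.5,0,-8.5],[-18,0,-11.5],[-22.5,0,-14.5],[-27,0,-17.5],[-31.5,0,-20.5],[-33,0,-21.6]], "jaw": [3,3,3,3,3,3,3,3]}}

```text
clock: 10.6
tcp_pos: [0.4903, 0.026, 0.1261]
tcp_rot: [0.552, -0.545, 0.446, -0.447]
ft_force: [0.0, -1.3, -1.8]
gripper_width: 0.0356
```

```bash
python3 gob.py -22 46 .013 0;
```

```text
10.6 [0.4903 0.026  0.1261] 0.0356 [ 0.  -1.3 -1.8] [ 0.37  0.36 -0.61  2.05  0.28  0.8  -0.2 ]
world [0.4923 0.0219] lin [0.5, 11.31, 0.02] dr [-0.009, 0.004, -0.005]
```

Request:
{"op": "jog_arm", "data": {"dr": [[-0.005,0,0],[-0.005,0,0],[-0.005,0,0],[-0.005,0,0],[-0.005,0,0],[-0.005,0,0],[-0.005,0,0],[-0.005,0,0]], "linear": [[0.3,1,0],[0.5,4,0],[0.5,7,0],[0.5,10,0],[0.5,11.2,0],[0.5,11.2,0],[0.5,11.2,0],[0.5,11.2,0]], "jaw": [3,3,3,3,3,3,3,3]}}

```text
clock: 11.6
tcp_pos: [0.4924, 0.0215, 0.0142]
tcp_rot: [0.55, -0.546, 0.447, -0.446]
ft_force: [0.2, -0.3, -1.4]
gripper_width: 0.0356
```

Request:
{"op": "jog_arm", "data": {"dr": [[0,0,0],[0,0,0],[0,0,0],[0,0,0],[0,0,0],[0,0,0],[0,0,0],[0,0,0]], "linear": [[0,0,0],[0,0,0],[0,0,0],[0,-1,0],[0,-3,0],[0,-7,0],[0,-11,0],[0,-13,0]], "jaw": [4.8,4.8,4.8,4.8,4.8,4.8,6,8]}}

```text
clock: 12.6
tcp_pos: [0.493, 0.0211, 0.147]
tcp_rot: [0.551, -0.545, 0.446, -0.447]
ft_force: [0.1, 0.7, -0.0]
gripper_width: 0.0762
```

```bash
python3 - <<'E'
from meas import *
p,d=snap("top","t6")
m=blanks(p)
for z,roi in((.02,(150,200,195,250)),(.014,(195,195,240,240))):
    for r in rects(m,"top",z,60,roi): print("blank",z,np.round(r[:5],3),r[5])
E
python3 go.py .633 .248 .12 23; python3 go.py .609 .351 .12 -27;python3 go.py .609 .351 .12 63
```

```text
blank 0.02 [  0.609   0.35   44.899  46.292 -26.318] [173.4 223.6]
blank 0.014 [ 0.633  0.248 30.1   58.468 23.769] [212.3 215.2]
12.65 [0.4942 0.0212 0.1487] 0.08 [0.5 0.2 0.8] [ 0.4   0.33 -0.63  2.02  0.25  0.85 -0.17]
lin [-19.41, 3.13, 18.13] dr [-0.011, -0.199, -0.002]
12.65 [0.4942 0.0212 0.1487] 0.08 [0.5 0.2 0.8] [ 0.4   0.33 -0.63  2.02  0.25  0.85 -0.17]
lin [-29.99, 3.17, 17.85] dr [-0.009, 0.674, -0.007]
12.65 [0.4942 0.0212 0.1487] 0.08 [0.5 0.2 0.8] [ 0.4   0.33 -0.63  2.02  0.25  0.85 -0.17]
lin [-29.99, 3.17, 17.85] dr [-0.012, -0.897, 0.002]
```

View pics/t6.png

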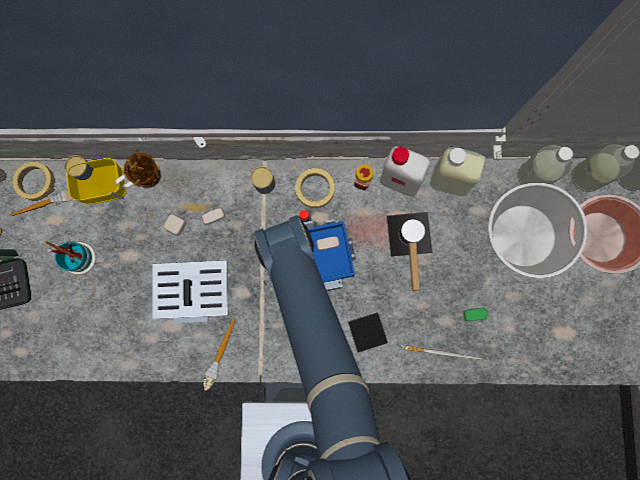

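Request:
{"op": "jog_arm", "data": {"dr": [[0,0,0],[0,-0.05,0],[0,-0.1,0],[0,-0.15,0],[0,-0.2,0],[0,-0.2,0],[0,-0.2,0],[0,-0.2,0]], "linear": [[-3,0,3],[-6.5,0,6],[-10,0,9],[-13,1,12],[-16,2,15],[-19.4,3,18.1],[-19.4,3,18.1],[-19.4,3,18.1]], "jaw": [7,7,7,7,7,7,7,7]}}

```text
clock: 13.65
tcp_pos: [0.6322, 0.2472, 0.1207]
tcp_rot: [0.593, -0.587, 0.388, -0.392]
ft_force: [-0.8, 1.1, 1.0]
gripper_width: 0.07
```

```bash
python3 go.py .633 .248 .003 23
```

```text
13.65 [0.6322 0.2472 0.1207] 0.07 [-0.8  1.1  1. ] [-0.03  0.65 -0.61  1.61  0.43  1.01 -0.37]
lin [-0.03, 11.77, -0.01] dr [-0.01, 0.001, -0.001]
```

Request:
{"op": "jog_arm", "data": {"dr": [[-0.01,0,0],[-0.01,0,0],[-0.01,0,0],[-0.01,0,0],[-0.01,0,0],[-0.01,0,0],[-0.01,0,0],[-0.01,0,0]], "linear": [[0,3,0],[0,7,0],[0,10,0],[0,11.7,0],[0,11.7,0],[0,11.7,0],[0,11.7,0],[0,11.7,0]], "jaw": [6,6,6,6,6,2,2,2]}}

```text
clock: 14.65
tcp_pos: [0.6343, 0.2483, 0.0056]
tcp_rot: [0.591, -0.589, 0.39, -0.39]
ft_force: [-0.4, -0.5, 6.7]
gripper_width: 0.0261
```

Request:
{"op": "jog_arm", "data": {"dr": [[0,0,0],[0,0,0],[0,0,0],[0,0,0],[0,0,0],[0,0,0],[0,0,0],[0,0,0]], "linear": [[0,0,0],[0,-1,0],[0,-3,0],[0,-6,0],[0,-9.5,0],[0,-12.5,0],[0,-12.5,0],[0,-12.5,0]], "jaw": [2,2,2,2,2,2,2,2]}}

```text
clock: 15.65
tcp_pos: [0.6336, 0.2478, 0.1305]
tcp_rot: [0.591, -0.589, 0.39, -0.39]
ft_force: [-0.1, 0.1, -1.5]
gripper_width: 0.0264
```

```bash
python3 gob.py -28 -46 .13 0;
```

```text
15.65 [0.6336 0.2478 0.1305] 0.0264 [-0.1  0.1 -1.5] [-0.03  0.65 -0.62  1.59  0.42  1.03 -0.36]
world [ 0.5046 -0.0694] lin [24.13, -0.0, -24.29] dr [-0.002, 0.204, -0.0]
```

Request:
{"op": "jog_arm", "data": {"dr": [[0,0.05,0],[0,0.1,0],[0,0.15,0],[0,0.2,0],[0,0.2,0],[0,0.2,0],[0,0.2,0],[0,0.2,0]], "linear": [[3.5,0,-3.5],[7,0,-7],[10.5,0,-10.5],[14,0,-14],[17.5,0,-17.5],[21,0,-21],[24,0,-24.2],[24.1,0,-24.3]], "jaw": [2,2,2,2,2,2,2,2]}}

```text
clock: 16.65
tcp_pos: [0.5019, -0.0733, 0.1285]
tcp_rot: [-0.546, 0.547, -0.449, 0.448]
ft_force: [0.4, 0.3, -1.2]
gripper_width: 0.0264
```

```bash
python3 gob.py -28 -46 .013 0;
```

```text
16.65 [ 0.5019 -0.0733  0.1285] 0.0264 [ 0.4  0.3 -1.2] [ 0.55  0.39 -0.6   2.    0.29  0.84 -0.02]
world [ 0.5046 -0.0694] lin [-0.32, 11.54, 0.38] dr [0.003, -0.003, 0.0]
```

Request:
{"op": "jog_arm", "data": {"dr": [[0,0,0],[0,0,0],[0,0,0],[0,0,0],[0,0,0],[0,0,0],[0,0,0],[0,0,0]], "linear": [[-0.3,0,0.4],[-0.3,4,0.4],[-0.3,7,0.4],[-0.3,10,0.4],[-0.3,11.4,0.4],[-0.3,11.4,0.4],[-0.3,11.4,0.4],[-0.3,11.4,0.4]], "jaw": [2,2,2,2,2,2,2,2]}}

```text
clock: 17.65
tcp_pos: [0.5055, -0.0696, 0.0153]
tcp_rot: [-0.546, 0.547, -0.449, 0.449]
ft_force: [0.9, -0.9, -1.1]
gripper_width: 0.0256
```

Request:
{"op": "jog_arm", "data": {"dr": [[0,0,0],[0,0,0],[0,0,0],[0,0,0],[0,0,0],[0,0,0],[0,0,0],[0,0,0]], "linear": [[0,0,0],[0,0,0],[0,0,0],[0,-1,0],[0,-3,0],[0,-7,0],[0,-11,0],[0,-13,0]], "jaw": [3.6,3.6,3.6,3.6,3.6,3.6,6,8]}}

```text
clock: 18.65
tcp_pos: [0.5067, -0.0694, 0.1481]
tcp_rot: [0.547, -0.546, 0.448, -0.45]
ft_force: [-0.5, -0.2, -0.4]
gripper_width: 0.0708
```

```bash
python3 - <<'E'
from meas import *
p,d=snap("top","t7")
m=blanks(p)
for z,roi in((.02,(150,200,195,250)),(.014,(195,195,240,240))):
    for r in rects(m,"top",z,60,roi): print("blank",z,np.round(r[:5],3),r[5])
E
python3 go.py .609 .351 .13 -27;python3 go.py .609 .351 .13 63
```

```text
blank 0.02 [  0.609   0.351  44.907  45.788 -26.953] [173.3 223.6]
18.7 [ 0.5079 -0.0694  0.1498] 0.0776 [ 1.1 -0.2  1.2] [ 0.56  0.36 -0.62  1.98  0.28  0.88 -0.01]
lin [-39.27, 1.95, 18.1] dr [-0.006, 0.667, 0.001]
18.7 [ 0.5079 -0.0694  0.1498] 0.0776 [ 1.1 -0.2  1.2] [ 0.56  0.36 -0.62  1.98  0.28  0.88 -0.01]
lin [-39.27, 1.95, 18.1] dr [-0.003, -0.904, 0.006]
```

View pics/t7.png

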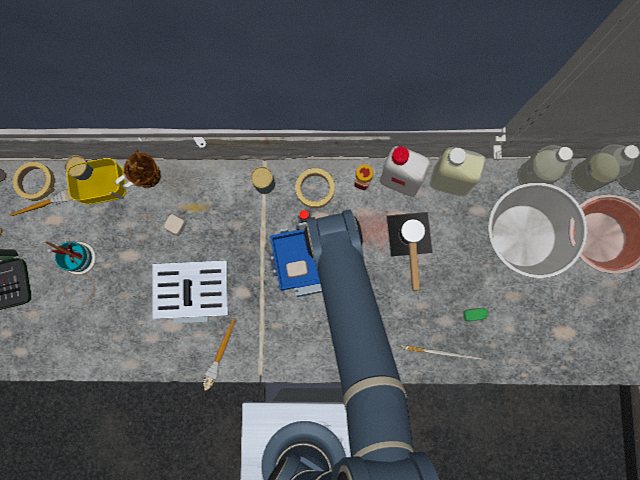

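Request:
{"op": "jog_arm", "data": {"dr": [[0,-0.12,0],[0,-0.25,0],[0,-0.4,0],[0,-0.55,0],[0,-0.7,0],[0,-0.85,0],[0,-0.9,0],[0,-0.9,0]], "linear": [[-5,0,2.3],[-10,0,4.6],[-15,0,7],[-20.5,0,9.5],[-26,0,12],[-31,0,14.5],[-36,1,16.5],[-39.3,1.9,18.1]], "jaw": [8,8,8,8,8,8,8,8]}}

```text
clock: 19.7
tcp_pos: [0.6082, 0.3543, 0.1297]
tcp_rot: [-0.687, 0.687, -0.164, 0.167]
ft_force: [0.3, -0.6, 1.3]
gripper_width: 0.0802
```

```bash
python3 go.py .609 .351 .006 63
```

```text
19.7 [0.6082 0.3543 0.1297] 0.0802 [ 0.3 -0.6  1.3] [-0.1   0.73 -0.78  1.53  0.56  1.11  0.1 ]
lin [0.16, 12.37, -0.27] dr [-0.001, -0.001, 0.005]
```

Request:
{"op": "jog_arm", "data": {"dr": [[0,0,0],[0,0,0],[0,0,0],[0,0,0],[0,0,0],[0,0,0],[0,0,0],[0,0,0]], "linear": [[0.2,3,-0.3],[0.2,7,-0.3],[0.2,10,-0.3],[0.2,12.3,-0.3],[0.2,12.3,-0.3],[0.2,12.3,-0.3],[0.2,12.3,-0.3],[0.2,12.3,-0.3]], "jaw": [7.8,7.8,7.8,7.8,7.8,3.5,3.5,3.5]}}

```text
clock: 20.7
tcp_pos: [0.6102, 0.3516, 0.009]
tcp_rot: [0.688, -0.687, 0.163, -0.168]
ft_force: [-0.7, 0.3, 5.9]
gripper_width: 0.0427
```

Request:
{"op": "jog_arm", "data": {"dr": [[0,0,0],[0,0,0],[0,0,0],[0,0,0],[0,0,0],[0,0,0],[0,0,0],[0,0,0]], "linear": [[0,0,0],[0,-1,0],[0,-3,0],[0,-6,0],[0,-9.5,0],[0,-12.5,0],[0,-12.5,0],[0,-12.5,0]], "jaw": [3.5,3.5,3.5,3.5,3.5,3.5,3.5,3.5]}}

```text
clock: 21.7
tcp_pos: [0.609, 0.351, 0.1338]
tcp_rot: [0.688, -0.687, 0.163, -0.168]
ft_force: [-0.4, 0.3, -1.6]
gripper_width: 0.0423
```

```bash
python3 gob.py 34 46 .13 90;
```

```text
21.7 [0.609  0.351  0.1338] 0.0423 [-0.4  0.3 -1.6] [-0.1   0.73 -0.78  1.53  0.55  1.11  0.1 ]
world [0.5472 0.033 ] lin [8.97, 0.33, -31.13] dr [-0.001, -0.671, 0.007]
```

Request:
{"op": "jog_arm", "data": {"dr": [[0,-0.1,0],[0,-0.2,0],[0,-0.3,0],[0,-0.4,0],[0,-0.5,0],[0,-0.6,0],[0,-0.67,0],[0,-0.67,0]], "linear": [[1.3,0,-4.5],[2.6,0,-9],[4,0,-14],[5.4,0,-19],[6.8,0,-24],[8,0,-28],[9,0.3,-31.1],[9,0.3,-31.1]], "jaw": [3.5,3.5,3.5,3.5,3.5,3.5,3.5,3.5]}}

```text
clock: 22.7
tcp_pos: [0.5464, 0.0291, 0.1284]
tcp_rot: [-0.703, 0.705, 0.069, -0.067]
ft_force: [-0.6, 0.4, -0.5]
gripper_width: 0.0424
```

```bash
python3 gob.py 34 46 .0155 90;
```

```text
22.7 [0.5464 0.0291 0.1284] 0.0424 [-0.6  0.4 -0.5] [ 0.62  0.59 -1.01  1.91  0.6   0.99  1.09]
world [0.5472 0.033 ] lin [0.12, 11.29, 0.4] dr [0.002, -0.007, 0.003]
```

Request:
{"op": "jog_arm", "data": {"dr": [[0,0,0],[0,0,0],[0,0,0],[0,0,0],[0,0,0],[0,0,0],[0,0,0],[0,0,0]], "linear": [[0.1,0,0.4],[0.1,4,0.4],[0.1,7,0.4],[0.1,10,0.4],[0.1,11.2,0.4],[0.1,11.2,0.4],[0.1,11.2,0.4],[0.1,11.2,0.4]], "jaw": [3.5,3.5,3.5,3.5,3.5,3.5,3.5,3.5]}}

```text
clock: 23.7
tcp_pos: [0.5473, 0.0333, 0.0168]
tcp_rot: [-0.703, 0.705, 0.069, -0.067]
ft_force: [-0.3, 0.4, -1.3]
gripper_width: 0.0426
```

Request:
{"op": "jog_arm", "data": {"dr": [[0,0,0],[0,0,0],[0,0,0],[0,0,0],[0,0,0],[0,0,0],[0,0,0],[0,0,0]], "linear": [[0,0,0],[0,0,0],[0,0,0],[0,-1,0],[0,-3,0],[0,-7,0],[0,-11,0],[0,-13,0]], "jaw": [5.3,5.3,5.3,5.3,5.3,5.3,6,8]}}

```text
clock: 24.7
tcp_pos: [0.5478, 0.0341, 0.15]
tcp_rot: [-0.703, 0.705, 0.071, -0.065]
ft_force: [0.1, -0.2, -0.0]
gripper_width: 0.0762
```

```bash
python3 - <<'E'
from meas import *
p,d=snap("top")
h=cv2.cvtColor(p,cv2.COLOR_RGB2HSV)
k=((h[...,2]<90)).astype(np.uint8)
for r in rects(k,"top",.044,30,(180,275,197,310)): print("bar",np.round(r[:5],4),r[5])
for r in rects(k,"top",.008,30,(150,260,181,312)): print("slot",np.round(r[:5],4),r[5])
for r in rects(k,"top",.008,30,(197,260,228,312)): print("slot",np.round(r[:5],4),r[5])
w=((h[...,2]>175)&(h[...,1]<32)&(h[...,0]>90)).astype(np.uint8)|k
w=cv2.morphologyEx(w,cv2.MORPH_CLOSE,np.ones((3,3)))
w=cv2.morphologyEx(w,cv2.MORPH_OPEN,np.ones((7,7)))
for r in rects(w,"top",.008,1500,(140,250,240,330)): print("cover",np.round(r[:5],4),r[5])
cv2.imwrite("pics/m8.png",w*255)
E
python3 go.py .425 .299 .15 92.5
```

```text
bar [  0.4256   0.2984  20.4267  66.6888 -87.7552] [187.2 292.6]
slot [ 0.3882  0.3574 10.1803 54.8821  0.2643] [168.3 307.4]
slot [ 0.4184  0.3589 10.2336 55.1335  2.7712] [167.8 295.9]
slot [ 0.4486  0.3604 10.2797 55.2509  4.9431] [167.7 284.4]
slot [ 0.4786  0.363  10.6121 52.8901  3.1755] [167.7 273. ]
slot [ 0.3938  0.2449 10.1731 54.8951  0.2589] [210.7 305.4]
slot [ 0.425   0.2472 10.2208 52.4441  0.227 ] [210.5 293.9]
slot [ 0.4538  0.2482 10.2735 52.5985  0.1974] [210.5 282.3]
slot [ 0.4841  0.2493  7.6831 52.7681  0.165 ] [210.3 271. ]
cover [  0.4299   0.3024 159.1852 200.7062   2.9331] [189.7 291.1]
24.75 [0.5487 0.0343 0.1513] 0.0797 [0.1 1.1 1.9] [ 0.63  0.56 -1.04  1.88  0.58  1.02  1.1 ]
lin [-7.08, -0.04, 28.35] dr [0.003, 0.149, 0.01]
```

Request:
{"op": "jog_arm", "data": {"dr": [[0,0,0],[0,0.05,0],[0,0.1,0],[0,0.15,0],[0,0.15,0],[0,0.15,0],[0,0.15,0],[0,0.15,0]], "linear": [[-1,0,4],[-2,0,8.5],[-3.2,0,13],[-4.4,0,17.5],[-5.6,0,22],[-6.8,0,26.5],[-7.1,0,28.4],[-7.1,0,28.4]], "jaw": [6,6,6,6,6,6,6,6]}}

```text
clock: 25.75
tcp_pos: [0.4235, 0.3006, 0.1492]
tcp_rot: [-0.706, 0.708, 0.02, -0.013]
ft_force: [0.1, -0.2, 0.0]
gripper_width: 0.0601
```

```bash
python3 - <<'E'
from meas import *
p,d=snap("top","t9");p2,d=snap("side","s9"); crop(p2,220,150,360,300,4,"s9c")
E
python3 go.py .426 .302 .015 93
```

```text
25.85 [0.4249 0.2983 0.149 ] 0.0606 [ 0.4 -0.3 -1.1] [ 0.08  0.5  -1.02  1.95  0.53  0.97  0.43]
lin [-0.01, 13.4, 0.41] dr [0.003, -0.011, 0.01]
```

View pics/s9.png

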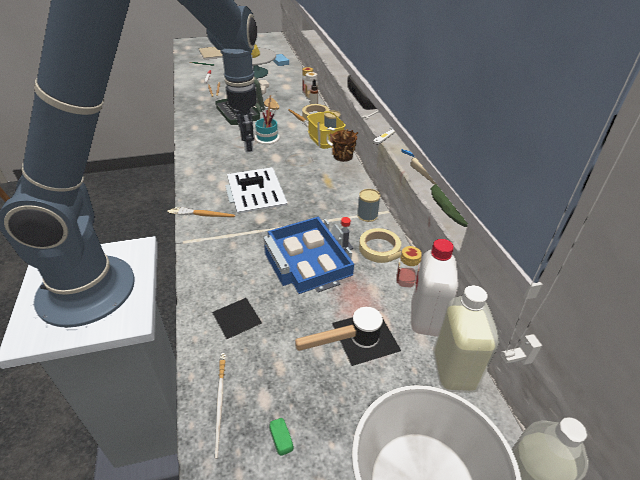

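View pics/t9.png

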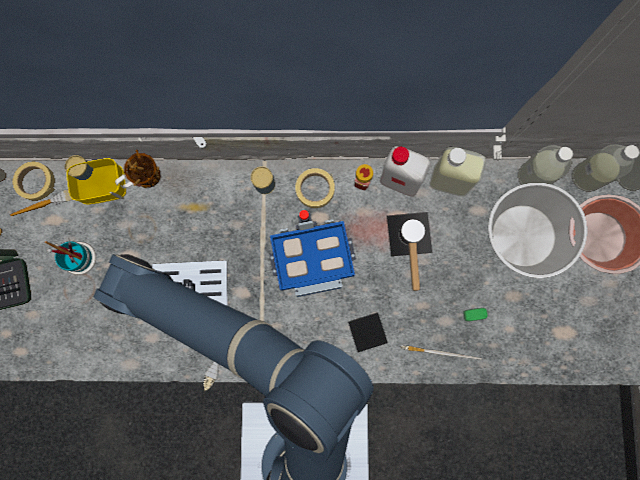

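Request:
{"op": "jog_arm", "data": {"dr": [[0,-0.01,0.01],[0,-0.01,0.01],[0,-0.01,0.01],[0,-0.01,0.01],[0,-0.01,0.01],[0,-0.01,0.01],[0,-0.01,0.01],[0,-0.01,0.01]], "linear": [[0,2,0.4],[0,6,0.4],[0,9,0.4],[0,11.5,0.4],[0,13.4,0.4],[0,13.4,0.4],[0,13.4,0.4],[0,13.4,0.4]], "jaw": [5,5,5,5,5,5,5,5]}}

```text
clock: 26.85
tcp_pos: [0.4266, 0.3023, 0.0159]
tcp_rot: [-0.706, 0.708, 0.019, -0.018]
ft_force: [-0.1, -0.5, -0.1]
gripper_width: 0.0499
```

```bash
python3 - <<'E'
from meas import *
p2,d=snap("side"); crop(p2,200,100,320,220,6,"s10c")
E
python3 go.py .426 .302 .015 93
```

```text
26.9 [0.4266 0.3022 0.0158] 0.0502 [-0.8  0.1  0.4] [-0.07  0.68 -0.84  2.03  0.75  0.76  0.25]
lin [-0.06, 0.08, -0.02] dr [0.003, -0.001, 0.001]
```

View pics/s10c.png

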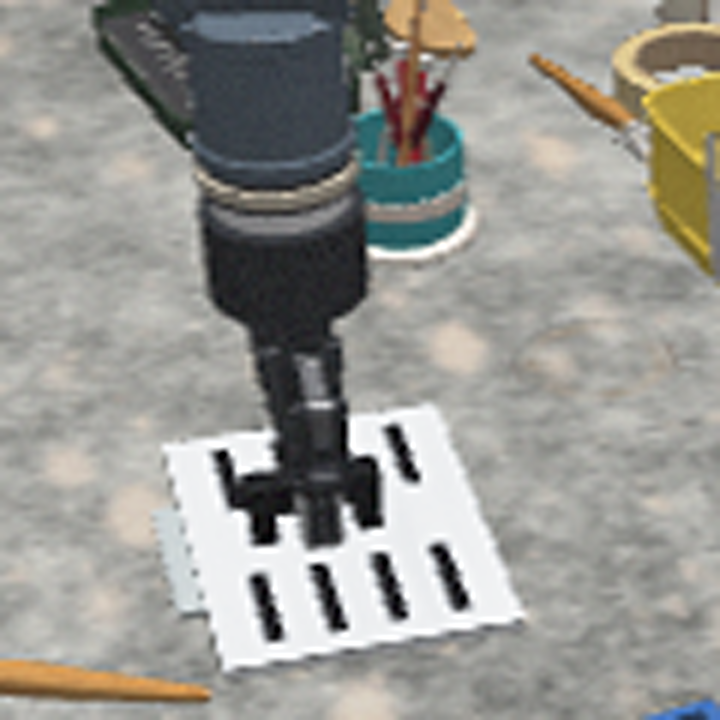

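Request:
{"op": "jog_arm", "data": {"dr": [[0,0,0],[0,0,0],[0,0,0],[0,0,0],[0,0,0],[0,0,0],[0,0,0],[0,0,0]], "linear": [[0,0,0],[0,0,0],[0,0,0],[0,0,0],[0,0,0],[0,0,0],[0,0,0],[0,0,0]], "jaw": [0.5,0.5,0.5,0.5,0.5,0.5,0.5,0.5]}}

```text
clock: 27.9
tcp_pos: [0.427, 0.3027, 0.0165]
tcp_rot: [-0.706, 0.708, 0.019, -0.017]
ft_force: [-0.9, -0.9, 5.6]
gripper_width: 0.0147
```

Request:
{"op": "jog_arm", "data": {"dr": [[0,0,0],[0,0,0],[0,0,0],[0,0,0],[0,0,0],[0,0,0],[0,0,0],[0,0,0]], "linear": [[0,-0.5,0],[0,-2,0],[0,-4,0],[0,-7,0],[0,-10,0],[0,-13,0],[0,-15,0],[0,-15,0]], "jaw": [0.5,0.5,0.5,0.5,0.5,0.5,0.5,0.5]}}

```text
clock: 28.9
tcp_pos: [0.4272, 0.3036, 0.1681]
tcp_rot: [-0.707, 0.707, 0.02, -0.016]
ft_force: [1.0, 0.5, -2.8]
gripper_width: 0.0148
```

```bash
python3 - <<'E'
from meas import *
p2,d=snap("side"); crop(p2,180,80,320,200,5.5,"s11c")
p,d=snap("top"); crop(p,80,220,240,340,5,"t11c")
s,Rc=tool(); print(s["tcp_pos"],Rc.as_matrix().round(3))
E
python3 gob.py -10 0 .20 90
```

```text
[0.42633038 0.30228082 0.16589629] [[ 0.999  0.001 -0.051]
 [ 0.051 -0.003  0.999]
 [ 0.001 -1.    -0.003]]
29.0 [0.4263 0.3023 0.1659] 0.0149 [ 0.2 -0.2 -2.7] [ 0.1   0.49 -1.03  1.92  0.5   1.01  0.46]
world [ 0.5132 -0.0208] lin [7.03, -3.3, -32.72] dr [0.003, -0.148, 0.001]
```

View pics/s11c.png

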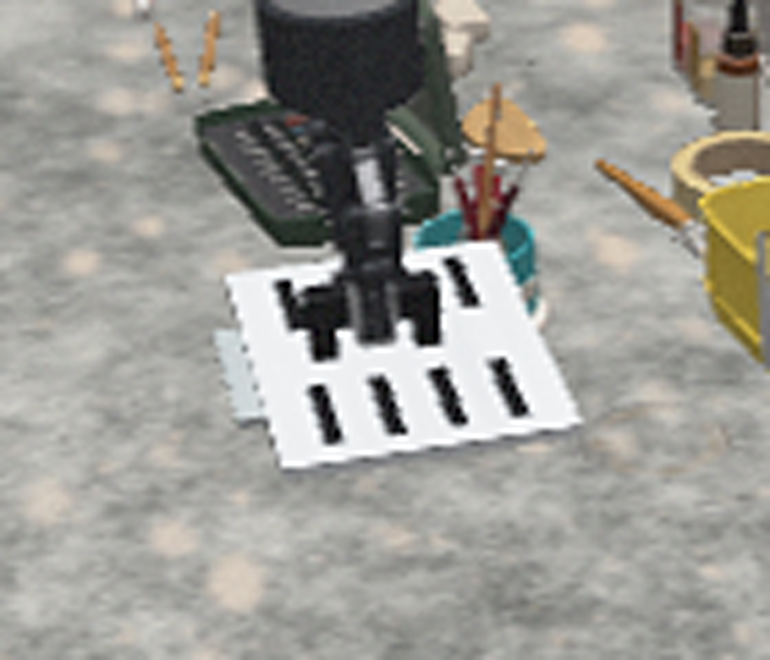

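View pics/t11c.png

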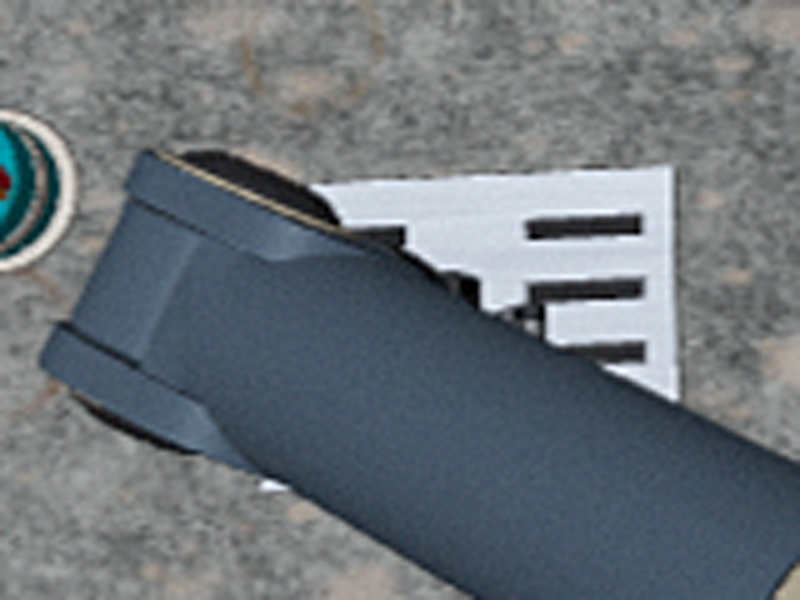

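```bash
python3 - <<'E'
from h import *
s,Rc=tool();T=s["tcp_pos"]
for k,(u,v) in dict(nr=(282,467),fr=(580,420),fl=(498,240),nl=(228,273)).items():
    w=onz("side",u/5.5+180-.4,v/5.5+80-.4,T[2]-.0165+.008); print(k,w.round(4),(Rc.inv().apply(w-T)*1000).round(1))
for k,(u,v) in dict(fr=(672,165)).items():
    w=onz("top",u/5+80-.4,v/5+220-.4,T[2]-.0165+.008); print(k,w.round(4),(Rc.inv().apply(w-T)*1000).round(1))
for k,(u,v) in dict(lipn=(240,420),lipf=(217,330)).items():
    w=onz("side",u/5.5+180-.4,v/5.5+80-.4,T[2]-.0165+.005); print(k,w.round(4),(Rc.inv().apply(w-T)*1000).round(1))
E
```

```text
nr [0.3741 0.2061 0.1574] [-57.1   8.7 -93.3]
fr [0.5179 0.2159 0.1574] [ 87.    8.9 -90.9]
fl [0.5102 0.4076 0.1574] [ 89.2   8.3 101. ]
nl [0.3655 0.4026 0.1574] [-55.6   8.1 103.3]
fr [0.5137 0.2093 0.1574] [ 82.5   8.9 -97.3]
lipn [0.3587 0.2578 0.1544] [-69.8  11.5 -40.9]
lipf [0.355  0.3485 0.1544] [-68.9  11.3  49.9]
```

```bash
python3 - <<'E'
from h import *
a=[onz("side",u/4+160-.4,v/4+150-.4,.008) for u,v in((312,248),(508,213),(447,70),(268,98))]
print(np.round(a,4),np.mean(a,0))
b=[onz("top",u/7+140-.43,v/7+250-.43,.008) for u,v in((92,482),(614,454),(606,75),(86,99))]
print(np.round(b,4),np.mean(b,0))
E
```

```text
[[0.3751 0.1995 0.008 ]
 [0.5158 0.2079 0.008 ]
 [0.505  0.4033 0.008 ]
 [0.3629 0.3952 0.008 ]] [0.43969166 0.30147934 0.008     ]
[[0.3597 0.3964 0.008 ]
 [0.371  0.2015 0.008 ]
 [0.5125 0.2087 0.008 ]
 [0.503  0.4058 0.008 ]] [0.43654472 0.30308465 0.008     ]
```

```bash
python3 - <<'E'
from h import *
p,d=snap("top")
crop(p,262,205,362,300,8,"t12")
h=cv2.cvtColor(p,cv2.COLOR_RGB2HSV)
b=((h[...,0]>100)&(h[...,0]<118)&(h[...,1]>140)&(h[...,2]>60)).astype(np.uint8)
m=np.zeros_like(b);m[210:300,260:362]=b[210:300,260:362]
cs,_=cv2.findContours(m,cv2.RETR_EXTERNAL,cv2.CHAIN_APPROX_NONE);c=max(cs,key=cv2.contourArea)[:,0].astype(float)
Y=np.radians(11.5);B=np.array([.523,-.0185])
for it in range(2):
  ex=np.array([np.cos(Y),np.sin(Y)]);ey=np.array([-np.sin(Y),np.cos(Y)])
  W=np.array([onz("top",u,v,.04)[:2] for u,v in c])-B
  X=W@ex*1000;Yv=W@ey*1000
  far=(X>60)&(abs(Yv)<85)&((abs(Yv)>25));L=(Yv>90)&(abs(X)<55);Rr=(Yv<-90)&(abs(X)<55);ne=(X<-60)&(abs(Yv)>64)&(abs(Yv)<92)
  f=lambda a,b:np.polyfit(a,b,1)
  print("far",f(Yv[far],X[far]),np.median(X[far]),"L",f(X[L],Yv[L]),"R",f(X[Rr],Yv[Rr]),"near",f(Yv[ne],X[ne]))
  break
r=((h[...,0]<8)&(h[...,1]>170)).astype(np.uint8);rr=np.zeros_like(r);rr[200:228,290:320]=r[200:228,290:320]
vv,uu=np.nonzero(rr);w=onz("top",uu.mean(),vv.mean(),.090);print("pin",w,(w[:2]-B)@ex*1000,(w[:2]-B)@ey*1000)
E
```

```text
far [-1.81698197e-03  7.14037686e+01] 71.44955569974428 L [4.65046611e-04 9.67643097e+01] R [-5.33562309e-03 -9.56743637e+01] near [ 1.34189119e-03 -7.11576232e+01]
pin [0.61947814 0.00132333 0.09      ] 98.49345048367547 0.19072753393398592
```

View pics/t12.png

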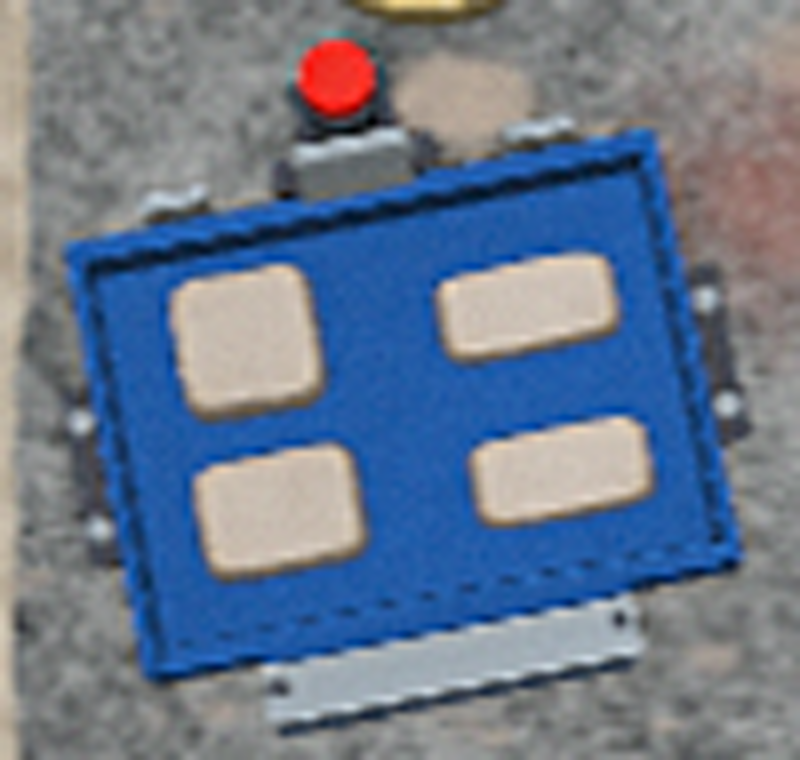

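```bash
python3 - <<'E'
from meas import *
Y=np.radians(11.5);B=np.array([.523,-.0185]);ex=np.array([np.cos(Y),np.sin(Y)]);ey=np.array([-np.sin(Y),np.cos(Y)])
bx=lambda w:(np.round((w[:2]-B)@ex*1000,1),np.round((w[:2]-B)@ey*1000,1))
for u,v in((268,668),(634,597),(642,655),(280,728)): print("keeper",bx(onz("top",(u+.5)/8+262-.5,(v+.5)/8+205-.5,.06)))
for u,v in((145,205),(208,187),(505,132),(575,117)): print("stop front top edge",bx(onz("top",(u+.5)/8+262-.5,(v+.5)/8+205-.5,.05)))
for u,v in((297,152),(405,128)): print("catch top",bx(onz("top",(u+.5)/8+262-.5,(v+.5)/8+205-.5,.072)))
for u,v in((310,202),(418,180)): print("catch tip",bx(onz("top",(u+.5)/8+262-.5,(v+.5)/8+205-.5,.049)))
p,d=snap("top");m=blanks(p)
for z,roi,r in((.026,(280,232,305,260),(.5472,.0333)),(.022,(282,258,310,279),(.4924,.0215)),(.02,(314,232,342,252),(.56,-.0588)),(.02,(318,255,346,273),(.5055,-.0696))):
  for q in rects(m,"top",z,60,roi): print(np.round(q[:5],4),"cam-rob",np.round(np.array(q[:2])-r,4))
E
```

```text
keeper (np.float64(-76.2), np.float64(57.5))
keeper (np.float64(-76.9), np.float64(-59.5))
keeper (np.float64(-95.2), np.float64(-58.3))
keeper (np.float64(-95.4), np.float64(57.4))
stop front top edge (np.float64(78.3), np.float64(68.7))
stop front top edge (np.float64(80.0), np.float64(47.7))
stop front top edge (np.float64(78.6), np.float64(-49.5))
stop front top edge (np.float64(79.0), np.float64(-72.5))
catch top (np.float64(81.3), np.float64(17.1))
catch top (np.float64(82.1), np.float64(-18.0))
catch tip (np.float64(68.9), np.float64(16.5))
catch tip (np.float64(69.0), np.float64(-19.0))
[5.46300e-01 3.37000e-02 4.47789e+01 4.58527e+01 1.15229e+01] cam-rob [-0.0009  0.0004]
[4.90800e-01 2.25000e-02 3.72261e+01 5.13260e+01 1.19915e+01] cam-rob [-0.0016  0.001 ]
[ 0.5588 -0.0583 28.8406 55.2868 11.516 ] cam-rob [-0.0012  0.0005]
[ 0.5043 -0.0694 28.5277 57.4842 11.5064] cam-rob [-0.0012  0.0002]
```

```bash
cat > cov.py <<'E'
import sys
from h import *
# cov.py tipx tipz tilt  (mm box)  -> lin/dr
B=np.array([.5250,-.0192]);Y=np.radians(11.4)
XC,ZC=-10.5,16.5
def target(tx,tz,th):
    c,s=np.cos(th),np.sin(th);dx=XC+86;X=tx+dx*c-ZC*s;Z=tz+dx*s+ZC*c
    M=np.array([[np.cos(Y),-np.sin(Y)],[np.sin(Y),np.cos(Y)]])
    xy=B+M@[X/1000,0]
    Rt=R.from_euler('z',Y)*R.from_euler('y',-th)*R.from_matrix(np.array([[1,0,0],[0,0,1],[0,-1,0]]).T.T)
    return np.array([xy[0],xy[1],Z/1000]),Rt
if __name__=="__main__":
    # tool axes in cover: x=x, y=-z, z=y
    Mx=np.stack([[1,0,0],[0,0,-1],[0,1,0]],1)
    s,Rc=tool()
    # current state
    Rcov=R.from_matrix(Rc.as_matrix()@Mx.T)
    tip=s["tcp_pos"]+Rcov.apply(np.array([-86-XC,0,-ZC])/1000);far=s["tcp_pos"]+Rcov.apply(np.array([72-XC,0,-ZC])/1000)
    M=np.array([[np.cos(Y),np.sin(Y)],[-np.sin(Y),np.cos(Y)]])
    f=lambda w:np.round(np.append(M@(w[:2]-B),w[2])*1000,1)
    e=(R.from_euler('z',-Y)*Rcov).as_euler('zyx')
    print(s["clock"],"tip",f(tip),"far",f(far),"yaw,tilt,roll",e.round(3)*[1,-1,1],"F",s["ft_force"].round(1),"w",round(s["gripper_width"],4),s["q"].round(2))
    for i in range(1,len(sys.argv),3):
        tx,tz,th=map(float,sys.argv[i:i+3]);p,_=target(tx,tz,th)
        Rt=R.from_euler('z',Y)*R.from_euler('y',-th)*R.from_matrix(Mx)
        print("lin",(Rc.inv().apply(p-s["tcp_pos"])*100).round(2).tolist(),"dr",(Rc.inv()*Rt).as_rotvec().round(3).tolist())
E
python3 cov.py -71 120 .25
```

```text
29.1 tip [-108.2  345.7  148.8] far [ 48.1 322.4 148.8] yaw,tilt,roll [-0.148 -0.    -0.003] F [ 0.1  0.  -2.9] w 0.0153 [ 0.09  0.49 -1.03  1.92  0.5   1.01  0.46]
lin [8.04, 1.17, -32.63] dr [0.022, -0.146, -0.25]
```

Request:
{"op": "jog_arm", "data": {"dr": [[0,0,0],[0,-0.05,0],[0,-0.1,-0.05],[0,-0.146,-0.1],[0.01,-0.146,-0.15],[0.02,-0.146,-0.2],[0.022,-0.146,-0.25],[0.022,-0.146,-0.25]], "linear": [[0.8,0,-3],[1.8,0,-7],[3,0,-12],[4.3,0,-17],[5.5,0,-22],[6.7,0,-27],[8,0,-32.6],[8,0,-32.6]], "jaw": [0.5,0.5,0.5,0.5,0.5,0.5,0.5,0.5]}}

```text
clock: 30.1
tcp_pos: [0.5218, -0.0259, 0.1643]
tcp_rot: [0.707, -0.69, -0.152, -0.021]
ft_force: [0.0, 0.7, -3.1]
gripper_width: 0.0147
```

```bash
python3 cov.py -71 120 .25 -71 70 .25; python3 - <<'E'
from h import *
p2,d=snap("side"); crop(p2,220,140,400,300,4.4,"s13c")
E
```

```text
30.1 tip [-73.7  -5.1 129.9] far [ 79.5  -6.8 168.4] yaw,tilt,roll [-0.012  0.246 -0.003] F [ 0.   0.7 -3.1] w 0.0147 [ 0.93  0.41 -1.13  2.08  0.57  0.69  1.22]
lin [0.01, 1.0, 0.59] dr [0.003, -0.011, -0.004]
lin [-1.21, 5.85, 0.59] dr [0.003, -0.011, -0.004]
```

View pics/s13c.png

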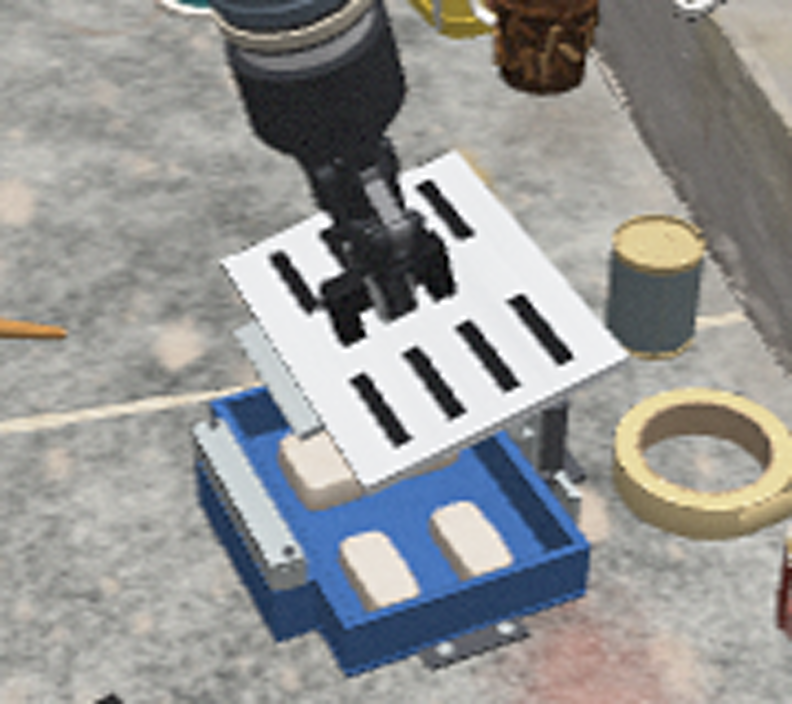

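Request:
{"op": "jog_arm", "data": {"dr": [[0.003,-0.011,0],[0.003,-0.011,0],[0.003,-0.011,0],[0.003,-0.011,0],[0.003,-0.011,0],[0.003,-0.011,0],[0.003,-0.011,0],[0.003,-0.011,0]], "linear": [[0,1,0.6],[-0.3,2,0.6],[-0.6,3.4,0.6],[-0.9,4.6,0.6],[-1.2,5.85,0.6],[-1.2,5.85,0.6],[-1.2,5.85,0.6],[-1.2,5.85,0.6]], "jaw": [0.5,0.5,0.5,0.5,0.5,0.5,0.5,0.5]}}

```text
clock: 31.15
tcp_pos: [0.5237, -0.0158, 0.1058]
tcp_rot: [0.707, -0.689, -0.158, -0.016]
ft_force: [0.1, 0.9, -1.5]
gripper_width: 0.0151
```

```bash
python3 cov.py -71.5 42.5 .25 ; python3 - <<'E'
from h import *
p2,d=snap("side"); crop(p2,240,170,380,290,5.5,"s14c")
p2,d=snap("top"); crop(p2,250,190,370,310,6,"t14c")
E
```

```text
31.15 tip [-69.7   3.3  71.3] far [ 83.4   3.9 110.1] yaw,tilt,roll [0.005 0.248 0.003] F [ 0.1  0.9 -1.5] w 0.0151 [ 0.78  0.48 -0.99  2.14  0.72  0.58  1.09]
lin [-0.88, 2.73, -0.36] dr [-0.002, 0.004, -0.002]
```

View pics/s14c.png

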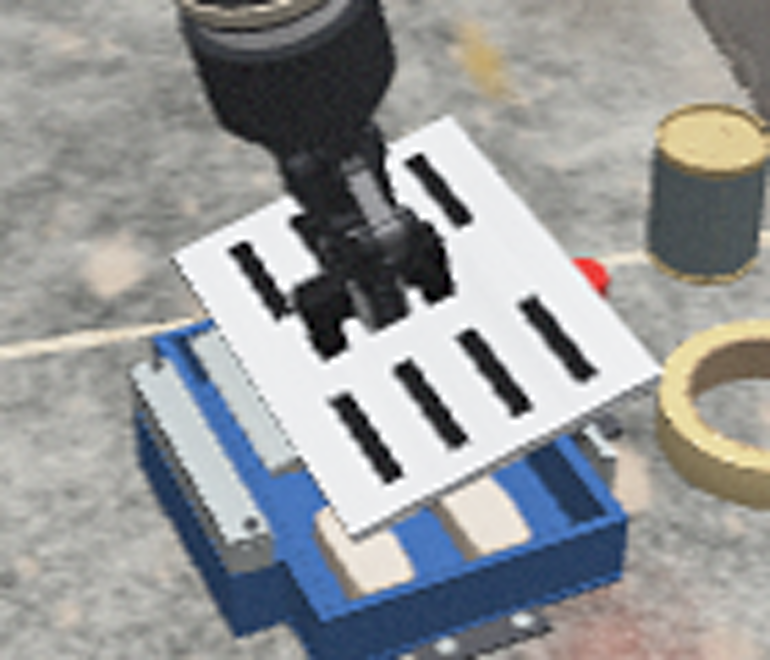

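View pics/t14c.png

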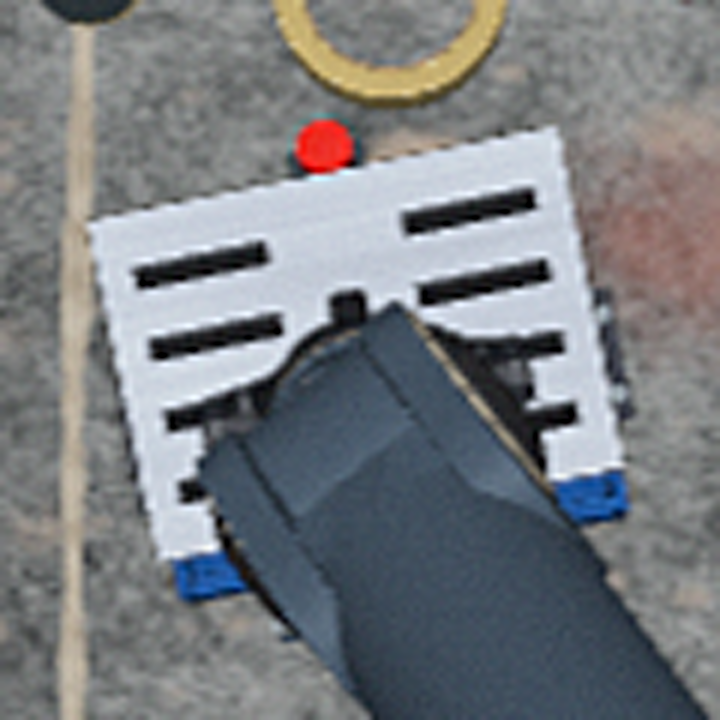

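Request:
{"op": "jog_arm", "data": {"dr": [[0,0,0],[0,0,0],[0,0,0],[0,0,0],[0,0,0],[0,0,0],[0,0,0],[0,0,0]], "linear": [[-0.2,0,-0.3],[-0.3,0.4,-0.36],[-0.45,1,-0.36],[-0.6,1.6,-0.36],[-0.75,2.2,-0.36],[-0.88,2.7,-0.36],[-0.88,2.7,-0.36],[-0.88,2.7,-0.36]], "jaw": [0.5,0.5,0.5,0.5,0.5,0.5,0.5,0.5]}}

```text
clock: 32.25
tcp_pos: [0.5225, -0.0197, 0.0775]
tcp_rot: [0.707, -0.689, -0.158, -0.016]
ft_force: [0.1, 0.1, -2.8]
gripper_width: 0.0149
```

```bash
python3 cov.py -71.5 43 .25 -85 43 .25 ; python3 - <<'E'
from h import *
p2,d=snap("side"); crop(p2,240,170,380,290,5.5,"s15c")
E
```

```text
32.25 tip [-71.7  -0.3  42.9] far [81.5  0.4 81.7] yaw,tilt,roll [0.005 0.248 0.003] F [ 0.1  0.1 -2.8] w 0.0149 [ 0.73  0.51 -0.92  2.16  0.79  0.53  1.03]
lin [0.01, -0.02, -0.0] dr [-0.003, 0.004, -0.002]
lin [-1.29, -0.35, 0.0] dr [-0.003, 0.004, -0.002]
```

View pics/s15c.png

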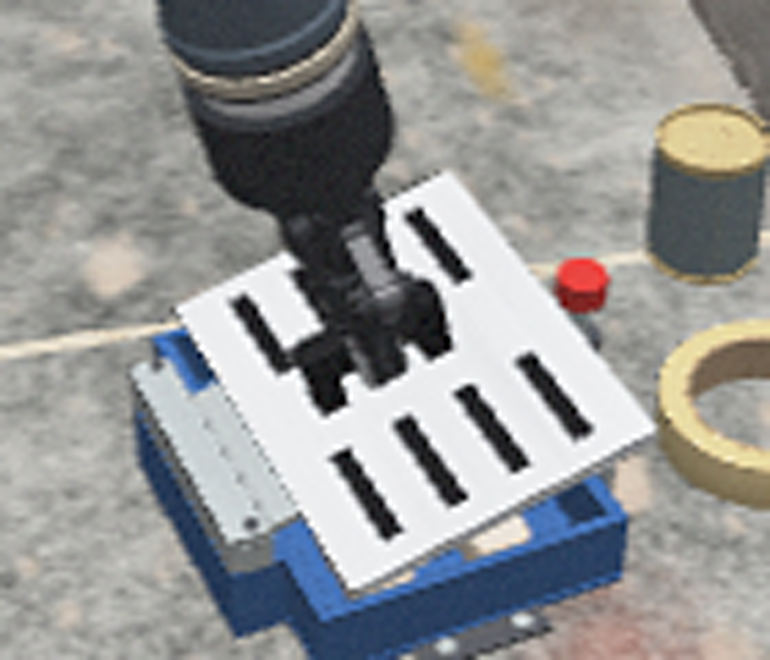

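Request:
{"op": "jog_arm", "data": {"dr": [[0,0,0],[0,0,0],[0,0,0],[0,0,0],[0,0,0],[0,0,0],[0,0,0],[0,0,0]], "linear": [[-0.2,-0.05,0],[-0.4,-0.1,0],[-0.6,-0.16,0],[-0.8,-0.21,0],[-1,-0.26,0],[-1.2,-0.32,0],[-1.3,-0.35,0],[-1.3,-0.35,0]], "jaw": [0.5,0.5,0.5,0.5,0.5,0.5,0.5,0.5]}}

```text
clock: 33.3
tcp_pos: [0.5094, -0.0225, 0.0778]
tcp_rot: [0.707, -0.689, -0.158, -0.016]
ft_force: [-0.8, -0.2, -2.3]
gripper_width: 0.0151
```

```bash
python3 cov.py -85 42 .25 -85 41 .2 -85 40.5 .15  ; python3 - <<'E'
from h import *
p2,d=snap("side"); crop(p2,240,170,380,290,5.5,"s16c")
E
```

```text
33.3 tip [-85.1  -0.4  43.2] far [68.   0.2 82. ] yaw,tilt,roll [0.005 0.248 0.002] F [-0.8 -0.2 -2.3] w 0.0151 [ 0.75  0.49 -0.93  2.19  0.79  0.51  1.03]
lin [-0.02, 0.11, 0.02] dr [-0.002, 0.004, -0.002]
lin [0.03, 0.58, 0.01] dr [-0.002, 0.004, 0.048]
lin [0.07, 1.01, 0.01] dr [-0.002, 0.004, 0.098]
```

View pics/s16c.png

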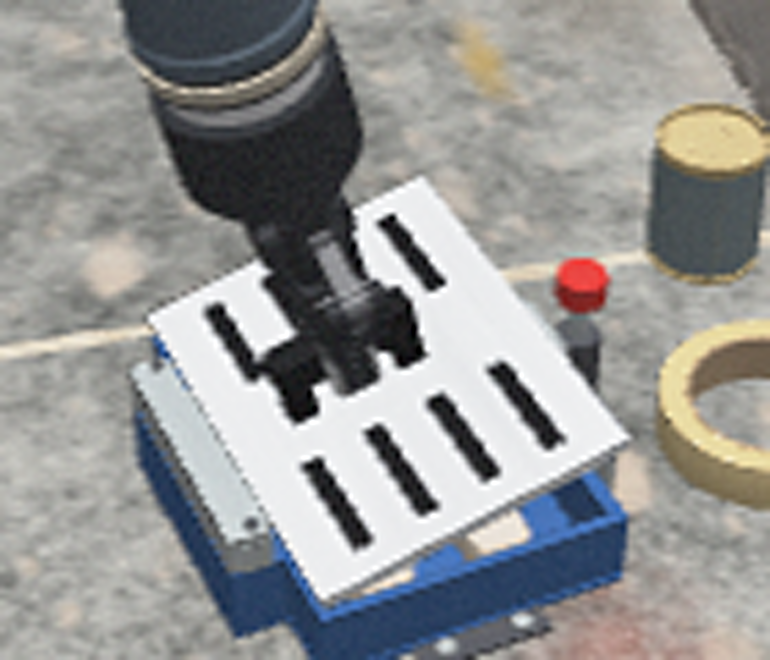

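Request:
{"op": "jog_arm", "data": {"dr": [[0,0,0.01],[0,0,0.024],[0,0,0.036],[0,0,0.048],[0,0,0.065],[0,0,0.08],[0,0,0.098],[0,0,0.098]], "linear": [[0,0.12,0],[0,0.28,0],[0,0.43,0],[0,0.58,0],[0.03,0.72,0],[0.05,0.87,0],[0.07,1,0],[0.07,1,0]], "jaw": [0.5,0.5,0.5,0.5,0.5,0.5,0.5,0.5]}}

```text
clock: 34.35
tcp_pos: [0.513, -0.0216, 0.0682]
tcp_rot: [0.707, -0.695, -0.125, 0.019]
ft_force: [-0.4, -0.3, -2.1]
gripper_width: 0.0149
```

```bash
python3 cov.py -85 40 .1 -85.5 40 .05 -86 40 0  ; python3 - <<'E'
from h import *
p2,d=snap("side"); crop(p2,240,170,380,290,5.5,"s17c")
E
```

```text
34.35 tip [-84.4  -0.3  40.6] far [71.8  0.4 64.3] yaw,tilt,roll [0.005 0.151 0.002] F [-0.4 -0.3 -2.1] w 0.0149 [ 0.71  0.55 -0.93  2.12  0.74  0.64  1.07]
lin [0.01, 0.44, -0.0] dr [-0.002, 0.004, 0.051]
lin [0.01, 0.81, -0.0] dr [-0.002, 0.005, 0.101]
lin [-0.0, 1.19, -0.01] dr [-0.002, 0.005, 0.151]
```

View pics/s17c.png

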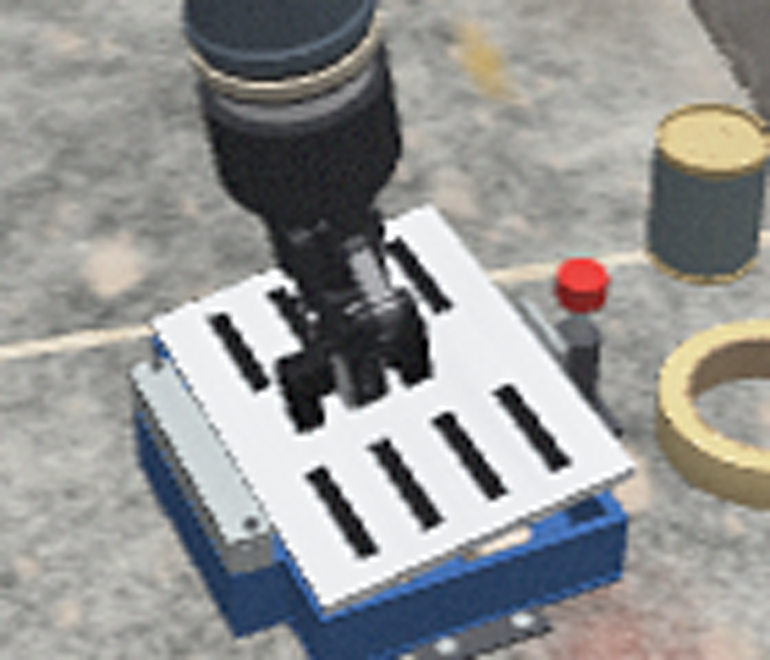

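Request:
{"op": "jog_arm", "data": {"dr": [[0,0,0.015],[0,0,0.03],[0,0,0.045],[0,0,0.06],[0,0,0.075],[0,0,0.09],[0,0,0.1],[0,0,0.1]], "linear": [[0,0.12,0],[0,0.24,0],[0,0.37,0],[0,0.48,0],[0,0.6,0],[0,0.72,0],[0,0.81,0],[0,0.81,0]], "jaw": [0.5,0.5,0.5,0.5,0.5,0.5,0.5,0.5]}}

```text
clock: 35.4
tcp_pos: [0.5125, -0.0217, 0.0603]
tcp_rot: [0.705, -0.701, -0.088, 0.056]
ft_force: [-5.4, -0.8, 6.6]
gripper_width: 0.0151
```

```bash
python3 cov.py -86 40 .03 -86 40 0 -86 39 0 -86 38 0; python3 - <<'E'
from h import *
p2,d=snap("side"); crop(p2,240,170,380,290,5.5,"s18c")
E
```

```text
35.4 tip [-87.4  -0.3  40.3] far [70.4  0.4 47.7] yaw,tilt,roll [0.005 0.046 0.001] F [-5.4 -0.8  6.6] w 0.0151 [ 0.68  0.6  -0.93  2.06  0.7   0.77  1.1 ]
lin [0.16, 0.16, -0.0] dr [-0.001, 0.005, 0.016]
lin [0.21, 0.39, -0.0] dr [-0.0, 0.005, 0.046]
lin [0.2, 0.49, -0.0] dr [-0.0, 0.005, 0.046]
lin [0.2, 0.59, -0.0] dr [-0.0, 0.005, 0.046]
```

View pics/s18c.png

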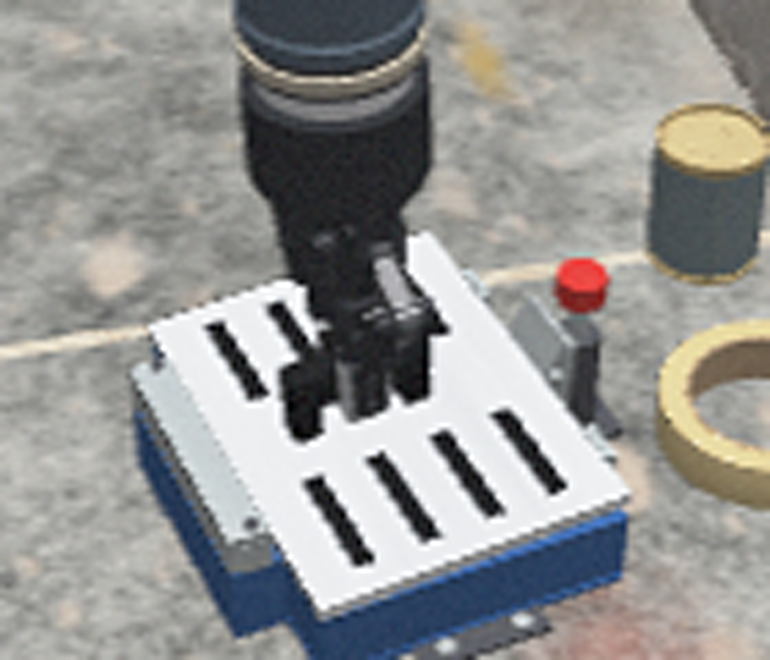

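Request:
{"op": "jog_arm", "data": {"dr": [[0,0,0.01],[0,0,0.02],[0,0,0.035],[0,0,0.046],[0,0,0.046],[0,0,0.046],[0,0,0.046],[0,0,0.046]], "linear": [[0,0.1,0],[0.1,0.25,0],[0.15,0.4,0],[0.15,0.5,0],[0.15,0.6,0],[0.15,0.7,0],[0.15,0.8,0],[0.15,0.8,0]], "jaw": [0.5,0.5,0.5,0.5,0.5,0.5,0.5,0.5]}}

```text
clock: 36.45
tcp_pos: [0.5132, -0.0217, 0.0566]
tcp_rot: [-0.701, 0.706, 0.07, -0.073]
ft_force: [-19.4, -5.7, 44.2]
gripper_width: 0.0152
```

```bash
python3 cov.py -86 40 0; python3 - <<'E'
from h import *
p2,d=snap("side"); crop(p2,240,170,380,290,5.5,"s19c")
E
```

```text
36.45 tip [-87.6  -0.5  40.4] far [70.4  0.2 39.7] yaw,tilt,roll [ 0.004 -0.004 -0.006] F [-19.4  -5.7  44.2] w 0.0152 [ 0.65  0.63 -0.92  2.03  0.69  0.83  1.1 ]
lin [0.16, 0.01, 0.01] dr [0.006, 0.004, -0.004]
```

View pics/s19c.png

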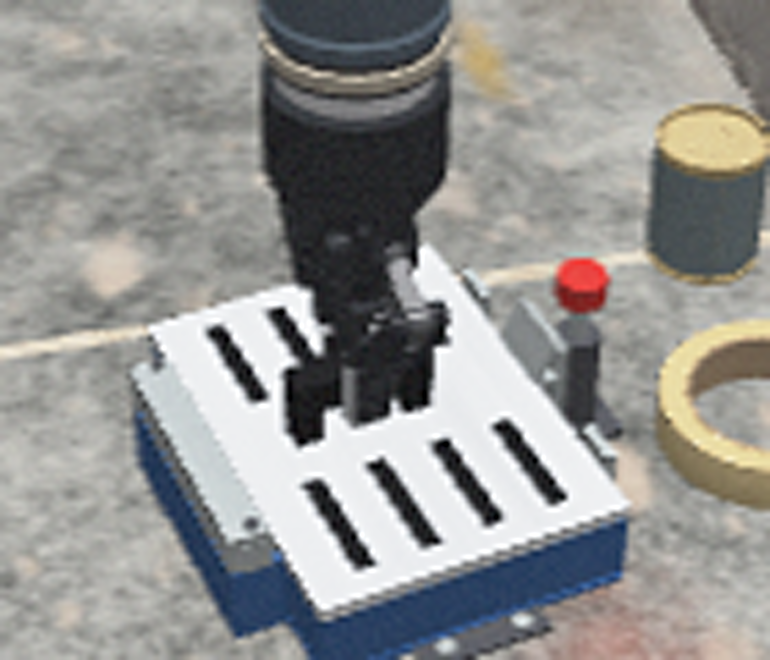

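Request:
{"op": "jog_arm", "data": {"dr": [[0,0,0],[0,0,0],[0,0,0],[0,0,0],[0,0,0],[0,0,0],[0,0,0],[0,0,0]], "linear": [[0,0.2,0],[0,0.1,0],[0,0,0],[0,0,0],[0,0,0],[0,0,0],[0,0,0],[0,0,0]], "jaw": [0.5,0.5,0.5,0.5,0.5,0.5,0.5,0.5]}}

```text
clock: 37.5
tcp_pos: [0.5138, -0.0214, 0.0567]
tcp_rot: [-0.702, 0.705, 0.071, -0.072]
ft_force: [1.5, 0.7, 1.1]
gripper_width: 0.0152
```

```bash
python3 cov.py -86 40 0; python3 - <<'E'
from h import *
p2,d=snap("side"); crop(p2,290,190,370,270,9,"s20c")
E
```

```text
37.5 tip [-86.9  -0.3  40.4] far [71.1  0.3 40. ] yaw,tilt,roll [ 0.004 -0.003 -0.005] F [1.5 0.7 1.1] w 0.0152 [ 0.65  0.63 -0.92  2.03  0.69  0.83  1.1 ]
lin [0.09, 0.02, -0.01] dr [0.005, 0.004, -0.003]
```

View pics/s20c.png

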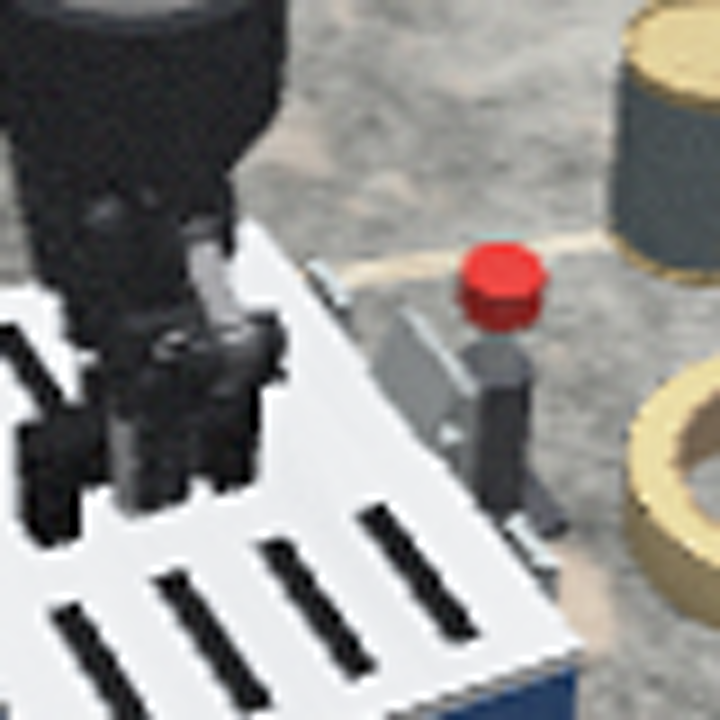

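Request:
{"op": "jog_arm", "data": {"dr": [[0,0,0],[0,0,0],[0,0,0],[0,0,0],[0,0,0],[0,0,0],[0,0,0],[0,0,0]], "linear": [[0,0,0],[0,0,0],[0,0,0],[0,0,0],[0,-2,0],[0,-5,0],[0,-8,0],[0,-10,0]], "jaw": [4,4,4,4,4,4,4,4]}}

```text
clock: 38.55
tcp_pos: [0.5146, -0.0205, 0.1592]
tcp_rot: [-0.701, 0.706, 0.072, -0.072]
ft_force: [0.2, 0.2, 0.1]
gripper_width: 0.0398
```

```bash
python3 - <<'E'
from meas import *
p2,d=snap("side"); crop(p2,250,190,370,290,6,"s21c")
p,d=snap("top","t21")
h=cv2.cvtColor(p,cv2.COLOR_RGB2HSV)
w=((h[...,2]>150)&(h[...,1]<40)).astype(np.uint8)
for r in rects(w,"top",.065,200,(370,200,450,260)): print("mallet head",np.round(r[:5],4),r[5])
ha=((h[...,0]>8)&(h[...,0]<22)&(h[...,1]>90)).astype(np.uint8)
for r in rects(ha,"top",.034+.012,100,(380,240,450,310)): print("handle",np.round(r[:5],4),r[5])
E
python3 cov.py
```

```text
mallet head [  0.5837  -0.2741  58.9066  59.2688 -45.1741] [412.8 230.3]
handle [  0.494   -0.2778  22.2282 122.8356 -87.0729] [414.  265.8]
38.65 tip [-85.1   0.2 142.7] far [ 72.9   0.8 142.9] yaw,tilt,roll [ 0.004  0.002 -0.007] F [ 0.1 -0.1 -0.7] w 0.0398 [ 0.77  0.5  -1.05  1.95  0.52  1.    1.24]
```

View pics/s21c.png

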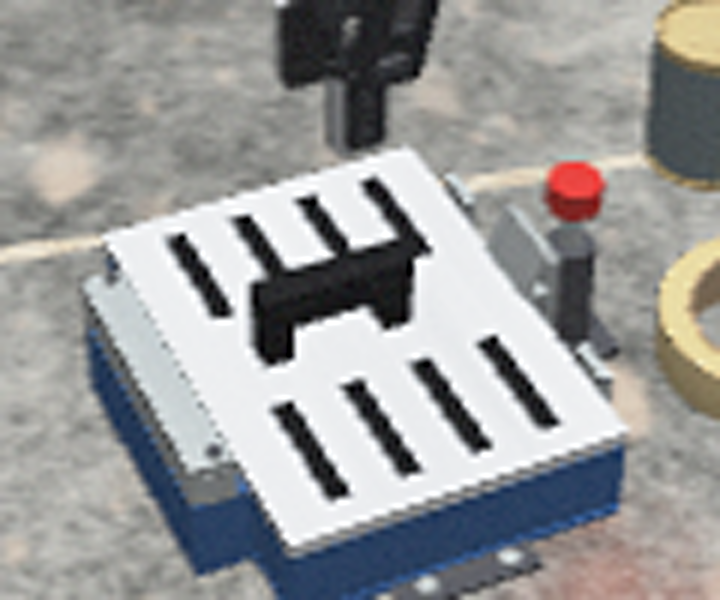

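View pics/t21.png

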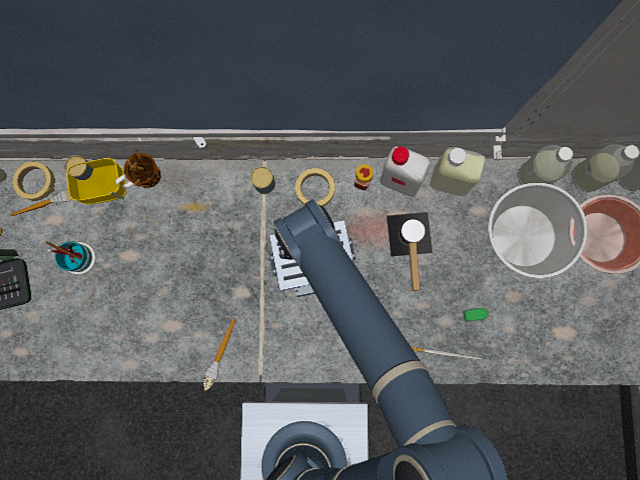

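```bash
python3 go.py .537 -.277 .12 92.5
```

```text
38.65 [ 0.5154 -0.0205  0.1593] 0.0398 [ 0.1 -0.1 -0.7] [ 0.77  0.5  -1.05  1.95  0.52  1.    1.24]
lin [-3.05, 4.09, -25.53] dr [0.007, 0.159, 0.002]
```

Request:
{"op": "jog_arm", "data": {"dr": [[0,0.03,0],[0,0.06,0],[0,0.1,0],[0,0.13,0],[0,0.16,0],[0.007,0.16,0],[0.007,0.16,0],[0.007,0.16,0]], "linear": [[-0.5,0,-4],[-1,0,-8.5],[-1.5,0.5,-13],[-2,1.5,-17.5],[-2.6,3,-22],[-3,4.1,-25.5],[-3,4.1,-25.5],[-3,4.1,-25.5]], "jaw": [5,5,5,5,5,5,5,5]}}

```text
clock: 39.65
tcp_pos: [0.5371, -0.2755, 0.1193]
tcp_rot: [0.708, -0.706, -0.016, 0.015]
ft_force: [-0.3, 0.7, 0.3]
gripper_width: 0.0501
```

```bash
python3 - <<'E'
from meas import *
p,d=snap("top","t22"); crop(p,260,195,370,305,7,"t22c")
h=cv2.cvtColor(p,cv2.COLOR_RGB2HSV)
w=((h[...,2]>150)&(h[...,1]<40)).astype(np.uint8)
for r in rects(w,"top",.065,200,(370,200,450,260)): print("mallet head",np.round(r[:5],4),r[5])
crop(snap("side")[0],280,270,420,400,5,"s22c")
E
python3 go.py .537 -.277 .0155 92.5
```

```text
39.75 [ 0.5376 -0.2748  0.1201] 0.0502 [ 0.   0.4 -0.1] [ 1.05  0.65 -0.92  1.78  0.6   1.01  1.51]
lin [-0.1, 10.46, -0.23] dr [-0.001, 0.002, 0.002]
```

View pics/t22c.png

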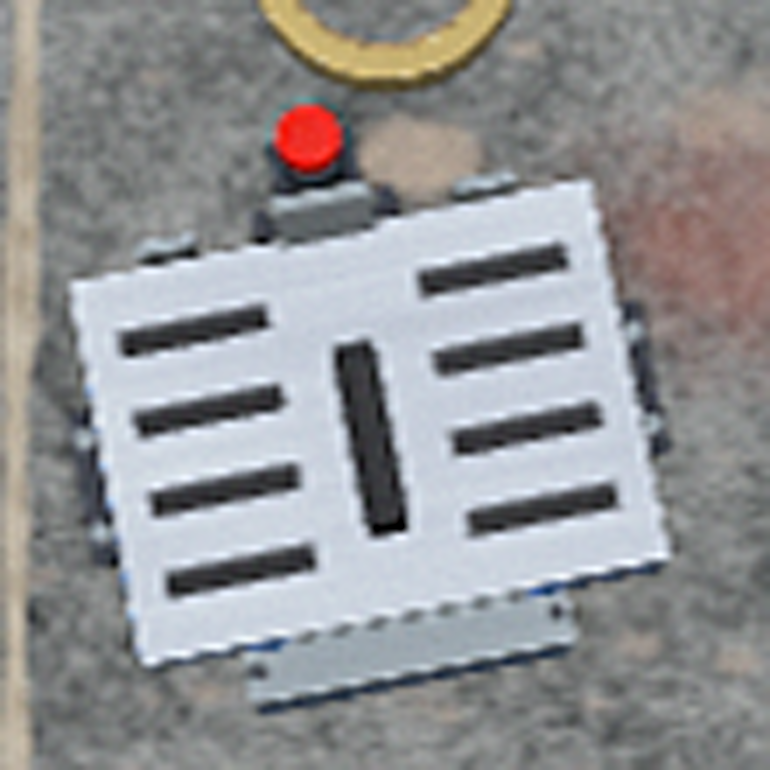

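View pics/s22c.png

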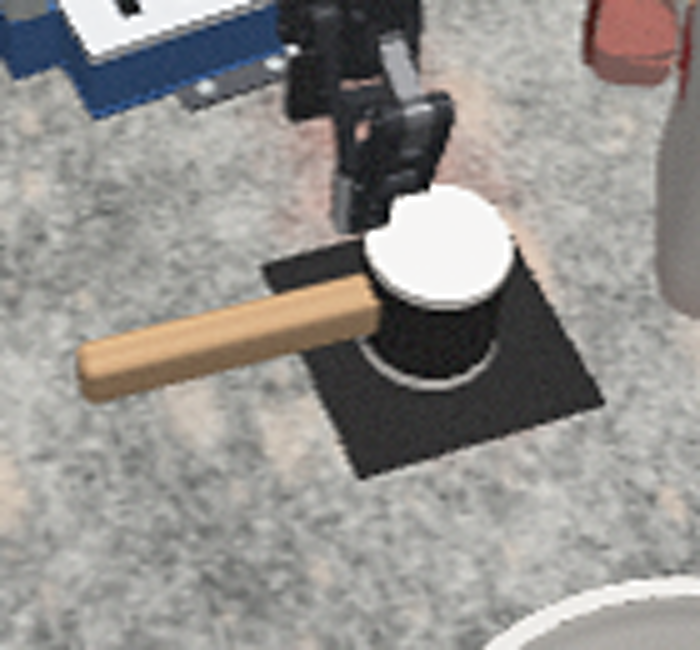

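Request:
{"op": "jog_arm", "data": {"dr": [[0,0,0],[0,0,0],[0,0,0],[0,0,0],[0,0,0],[0,0,0],[0,0,0],[0,0,0]], "linear": [[-0.1,1,-0.2],[-0.1,4,-0.2],[-0.1,7,-0.2],[-0.1,9.5,-0.2],[-0.1,10.4,-0.2],[-0.1,10.4,-0.2],[-0.1,10.4,-0.2],[-0.1,10.4,-0.2]], "jaw": [5,5,5,5,5,5,5,5]}}

```text
clock: 40.75
tcp_pos: [0.5376, -0.277, 0.0171]
tcp_rot: [0.707, -0.707, -0.017, 0.015]
ft_force: [0.3, 0.2, -0.1]
gripper_width: 0.0501
```

Request:
{"op": "jog_arm", "data": {"dr": [[0,0,0],[0,0,0],[0,0,0],[0,0,0],[0,0,0],[0,0,0],[0,0,0],[0,0,0]], "linear": [[0,0,0],[0,0,0],[0,0,0],[0,0,0],[0,0,0],[0,0,0],[0,0,0],[0,0,0]], "jaw": [0.5,0.5,0.5,0.5,0.5,0.5,0.5,0.5]}}

```text
clock: 41.75
tcp_pos: [0.5379, -0.2771, 0.0177]
tcp_rot: [-0.707, 0.707, 0.017, -0.014]
ft_force: [-1.7, 0.1, 5.9]
gripper_width: 0.0173
```

```bash
python3 - <<'E'
from h import *
crop(snap("side")[0],280,270,420,400,5,"s23c")
s,Rc=tool();print(s["tcp_pos"],s["ft_force"],s["gripper_width"],Rc.as_matrix().round(3))
E
```

```text
[ 0.53789673 -0.27707527  0.01773653] [-1.78666893  0.47981332  5.41662183] 0.016973194683982732 [[ 0.999  0.004 -0.045]
 [ 0.045 -0.     0.999]
 [ 0.004 -1.    -0.   ]]
```

View pics/s23c.png

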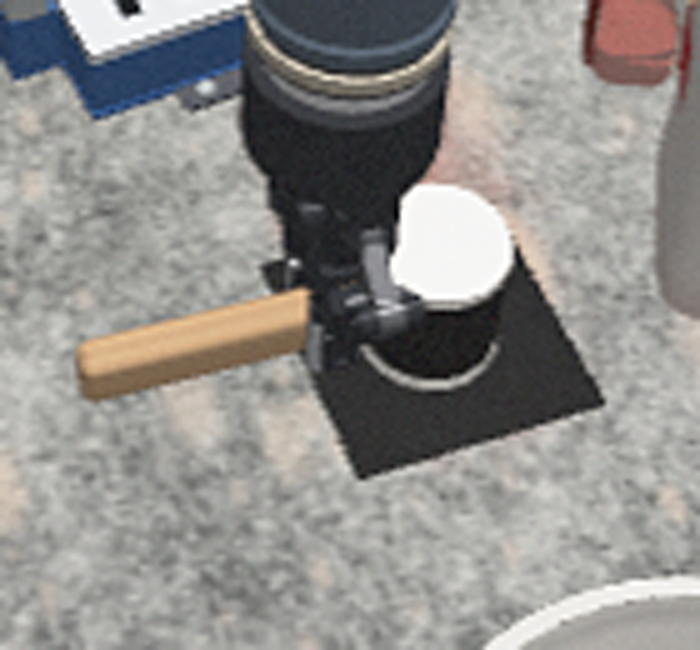

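Request:
{"op": "jog_arm", "data": {"dr": [[0,0,0],[0,0,0],[0,0,0],[0,0,0],[0,0,0],[0,0,0],[0,0,0],[0,0,0]], "linear": [[0,-0.5,0],[0,-1.5,0],[0,-4,0],[0,-7,0],[0,-10,0],[0,-13,0],[0,-15,0],[0,-15,0]], "jaw": [0.5,0.5,0.5,0.5,0.5,0.5,0.5,0.5]}}

```text
clock: 42.8
tcp_pos: [0.5379, -0.2772, 0.1691]
tcp_rot: [-0.706, 0.707, 0.018, -0.014]
ft_force: [0.3, 0.9, -2.3]
gripper_width: 0.0172
```

```bash
cat > mal.py <<'E'
import sys
from h import *
# mal.py: target head axis at box x,y (mm), face z (mm), yaw deg offset to box
B=np.array([.5250,-.0192]);Y=np.radians(11.4)
Mx=np.stack([[1,0,0],[0,0,-1],[0,1,0]],1)
H=np.array([47.1,14.7,0])/1000
s,Rc=tool();w=s["tcp_pos"]+Rc.apply(H);M=np.array([[np.cos(Y),np.sin(Y)],[-np.sin(Y),np.cos(Y)]])
print(s["clock"],"head box",(M@(w[:2]-B)*1000).round(1),"world",w.round(4),"F",s["ft_force"].round(1),round(s["gripper_width"],4),s["q"].round(2))
a=list(map(float,sys.argv[1:]))
for i in range(0,len(a),4):
    bx,by,fz,yw=a[i:i+4]
    Rt=R.from_euler('z',Y+np.radians(yw))*R.from_matrix(Mx)
    h=np.append(B+M.T@[bx/1000,by/1000],fz/1000);p=h-Rt.apply(H)
    print("lin",(Rc.inv().apply(p-s["tcp_pos"])*100).round(2).tolist(),"dr",(Rc.inv()*Rt).as_rotvec().round(3).tolist())
E
python3 mal.py 101 0 130 0; python3 - <<'E'
from h import *
crop(snap("side")[0],280,190,440,340,5,"s24c")
E
```

```text
42.8 head box [   8.3 -262.7] world [ 0.5851 -0.2751  0.1547] F [ 0.3  0.9 -2.3] 0.0172 [ 1.08  0.6  -0.96  1.74  0.55  1.09  1.56]
lin [5.18, 2.43, 26.66] dr [0.002, -0.154, 0.006]
```

View pics/s24c.png

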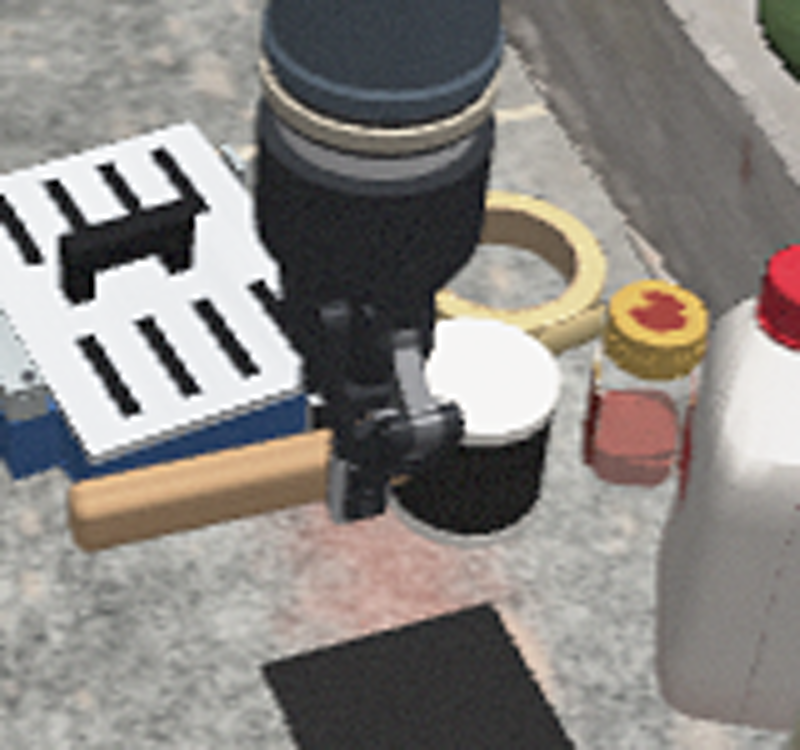

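Request:
{"op": "jog_arm", "data": {"dr": [[0,-0.03,0],[0,-0.06,0],[0,-0.09,0],[0,-0.12,0],[0,-0.154,0],[0,-0.154,0.006],[0,-0.154,0.006],[0,-0.154,0.006]], "linear": [[0.8,0,4],[1.7,0,8.5],[2.6,0.5,13],[3.5,1,18],[4.5,1.8,23],[5.2,2.4,26.6],[5.2,2.4,26.6],[5.2,2.4,26.6]], "jaw": [0.5,0.5,0.5,0.5,0.5,0.5,0.5,0.5]}}

```text
clock: 43.85
tcp_pos: [0.5764, -0.0098, 0.1423]
tcp_rot: [-0.703, 0.704, 0.069, -0.072]
ft_force: [0.0, 0.2, -2.9]
gripper_width: 0.0171
```

```bash
python3 - <<'E'
from h import *
crop(snap("side")[0],260,150,420,280,5,"s25c")
crop(snap("top")[0],250,170,370,290,5,"t25c")
E
python3 mal.py 101 0 130 0 101 0 97 0 101 0 74 0; 
```

```text
43.95 head box [99.4 -2.1] world [ 0.6228 -0.0016  0.1279] F [ 0.9 -0.2 -3.2] 0.017 [ 0.65  0.6  -0.98  1.82  0.58  1.04  1.2 ]
lin [0.16, -0.19, 0.2] dr [0.001, -0.002, -0.004]
lin [0.17, 3.11, 0.2] dr [0.001, -0.002, -0.004]
lin [0.18, 5.41, 0.21] dr [0.001, -0.002, -0.004]
```

View pics/s25c.png

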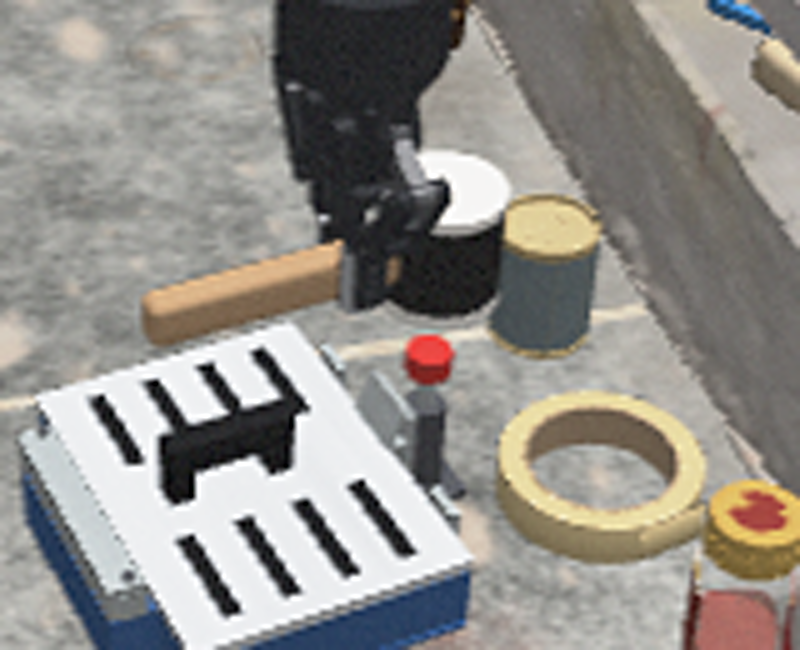

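View pics/t25c.png

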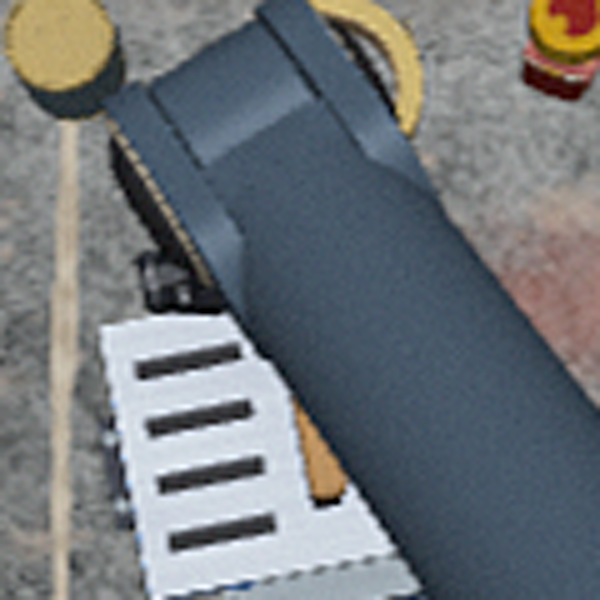

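Request:
{"op": "jog_arm", "data": {"dr": [[0,0,0],[0,0,0],[0,0,0],[0,0,0],[0,0,0],[0,0,0],[0,0,0],[0,0,0]], "linear": [[0.2,0,0.2],[0.2,1,0.2],[0.2,2,0.2],[0.2,3,0.2],[0.2,4,0.2],[0.2,4.8,0.2],[0.2,5.2,0.2],[0.2,5.2,0.2]], "jaw": [0.5,0.5,0.5,0.5,0.5,0.5,0.5,0.5]}}

```text
clock: 44.95
tcp_pos: [0.5783, -0.0084, 0.0906]
tcp_rot: [-0.703, 0.704, 0.068, -0.071]
ft_force: [-0.1, -0.6, -1.4]
gripper_width: 0.017
```

```bash
python3 - <<'E'
from h import *
crop(snap("side")[0],260,150,420,280,5,"s26c")
E
python3 mal.py 101 0 74 0; 
```

```text
45.0 head box [ 1.015e+02 -1.000e-01] world [0.6245 0.0008 0.0758] F [-0.8 -0.1 -0.6] 0.0173 [ 0.6   0.66 -0.93  1.86  0.65  0.96  1.15]
lin [-0.05, 0.19, -0.0] dr [0.001, -0.002, -0.003]
```

View pics/s26c.png

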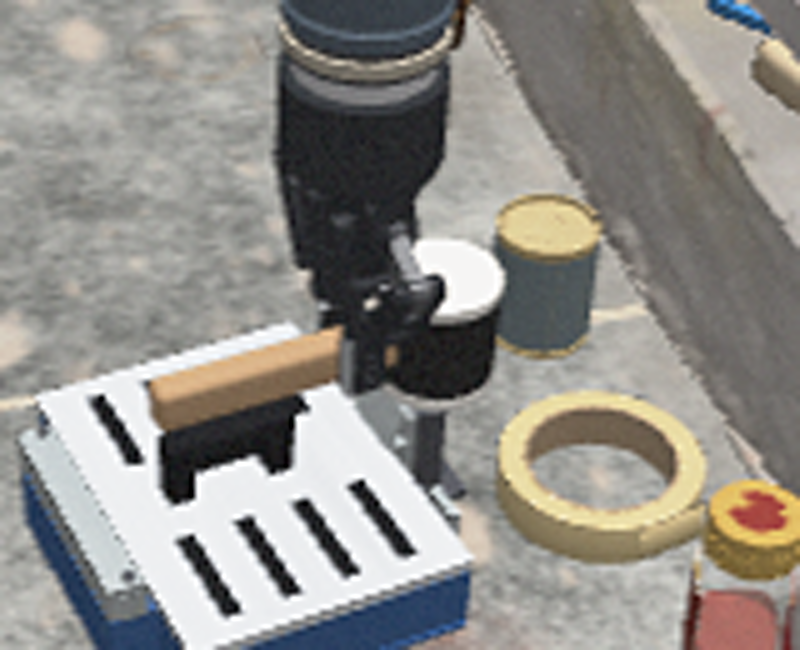

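Request:
{"op": "jog_arm", "data": {"dr": [[0,0,0],[0,0,0],[0,0,0],[0,0,0],[0,0,0],[0,0,0],[0,0,0],[0,0,0]], "linear": [[0,0.1,0],[0,0.2,0],[0,0.3,0],[0,0.4,0],[0,0.4,0],[0,0.4,0],[0,0.4,0],[0,0.4,0]], "jaw": [0.5,0.5,0.5,0.5,0.5,0.5,0.5,0.5]}}

```text
clock: 46.0
tcp_pos: [0.5783, -0.0083, 0.0887]
tcp_rot: [-0.703, 0.705, 0.069, -0.07]
ft_force: [-8.0, -1.8, 16.0]
gripper_width: 0.0174
```

```bash
python3 - <<'E'
from h import *
crop(snap("side")[0],290,170,370,260,8,"s27c")
E
python3 mal.py 101 0 74 0; 
```

```text
46.05 head box [101.5  -0. ] world [0.6245 0.0008 0.0738] F [-8.5 -2.7 15.9] 0.0167 [ 0.6   0.67 -0.93  1.86  0.65  0.96  1.14]
lin [-0.05, -0.0, -0.01] dr [0.003, -0.002, -0.003]
```

View pics/s27c.png

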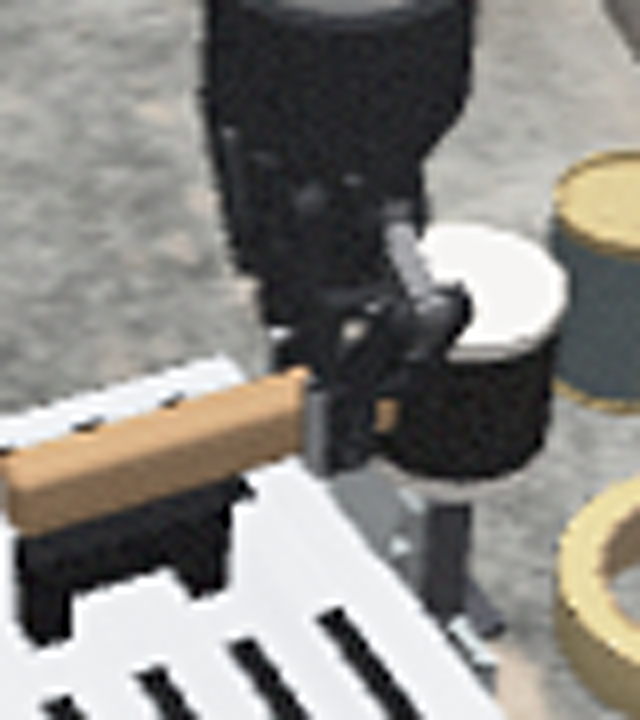

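Request:
{"op": "jog_arm", "data": {"dr": [[0,0,0],[0,0,0],[0,0,0],[0,0,0],[0,0,0],[0,0,0],[0,0,0],[0,0,0]], "linear": [[0,-0.5,0],[0,-1.5,0],[0,-3,0],[0,-5,0],[0,-7,0],[0,-8,0],[0,-8,0],[0,-8,0]], "jaw": [0.5,0.5,0.5,0.5,0.5,0.5,0.5,0.5]}}

```text
clock: 47.05
tcp_pos: [0.578, -0.0084, 0.1681]
tcp_rot: [-0.703, 0.705, 0.068, -0.071]
ft_force: [-1.0, 0.8, -3.0]
gripper_width: 0.0173
```

```bash
python3 - <<'E'
from h import *
p,d=snap("side")
crop(p,290,170,370,260,8,"s28c")
r=cv2.cvtColor(p,cv2.COLOR_RGB2HSV);m=(((r[...,0]<8)|(r[...,0]>174))&(r[...,1]>150)).astype(np.uint8)
m[:200]=0;m[240:]=0;m[:,:330]=0;m[:,365:]=0
vv,uu=np.nonzero(m);print(uu.min(),uu.max(),vv.min(),vv.max(),len(uu))
B=np.array([.5238,-.0187]);Y=np.radians(11.4)
for z in(.074,.076,.092): print(z,[proj("side",np.append(B+.098*np.array([np.cos(Y),np.sin(Y)]),z+k)).round(1) for k in (0,-.014)])
E
python3 mal.py
```

```text
341 349 223 231 70
0.074 [array([343.7, 225.3]), array([343.4, 229.6])]
0.076 [array([343.7, 224.6]), array([343.4, 229. ])]
0.092 [array([344.1, 219.6]), array([343.8, 224. ])]
47.1 head box [101.1   0. ] world [0.6241 0.0008 0.153 ] F [ 0.6  0.2 -2.7] 0.017 [ 0.66  0.58 -1.    1.8   0.55  1.08  1.22]
```

View pics/s28c.png

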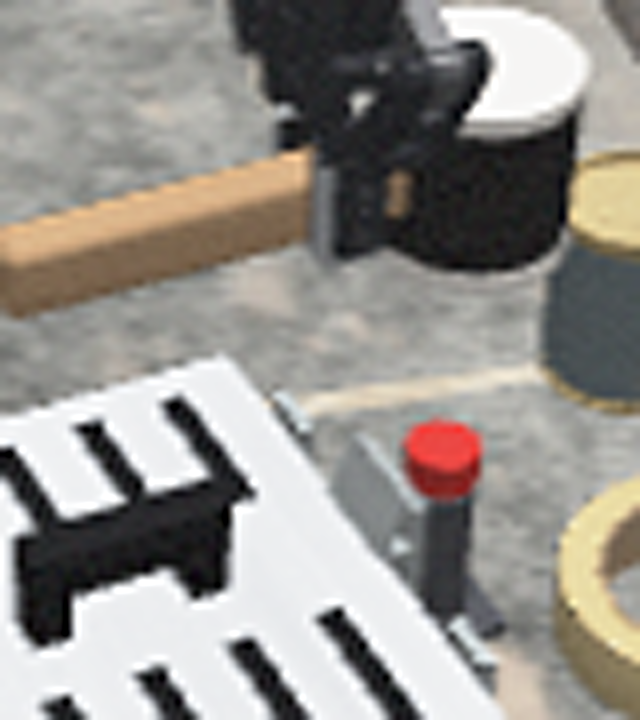

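```bash
python3 - <<'E'
from h import *
def c(p):
    r=p.astype(float);w=np.clip(r[...,0]-np.maximum(r[...,1],r[...,2])-60,0,None);w[:205]=0;w[240:]=0;w[:,:332]=0;w[:,:]=w;w[:,358:]=0
    vv,uu=np.mgrid[:480,:640];return (uu*w).sum()/w.sum(),(vv*w).sum()/w.sum(),w.sum()
a=c(cv2.imread("pics/s9.png")[:,:,::-1]);b=c(snap("side")[0]);print(a,b)
B=np.array([.5238,-.0187]);Y=np.radians(11.4);f=lambda z:proj("side",np.append(B+.098*np.array([np.cos(Y),np.sin(Y)]),z))
print(f(.085)-f(.067),f(.085)-f(.069))
E
```

```text
(np.float64(345.5105994152047), np.float64(220.21929824561403), np.float64(5472.0)) (np.float64(345.05532225670987), np.float64(225.8606901588461), np.float64(5477.0))
[ 0.3950844  -5.61368582] [ 0.35160969 -4.9959611 ]
```

```bash
python3 - <<'E'
from meas import *
p,d=snap("top","t29")
h=cv2.cvtColor(p,cv2.COLOR_RGB2HSV)
k=((h[...,2]<60)).astype(np.uint8)
for r in rects(k,"top",.003,500,(380,200,445,270)): print("mat",np.round(r[:5],4),r[5])
crop(p,360,190,470,290,6,"t29c")
E
sed -n 1,12p mal.py >/dev/null; python3 - <<'E'
# box coords of world target
import numpy as np
E
```

```text
mat [  0.5846  -0.2734 109.1031 109.8921 -84.6252] [409.5 233.7]
```

View pics/t29c.png

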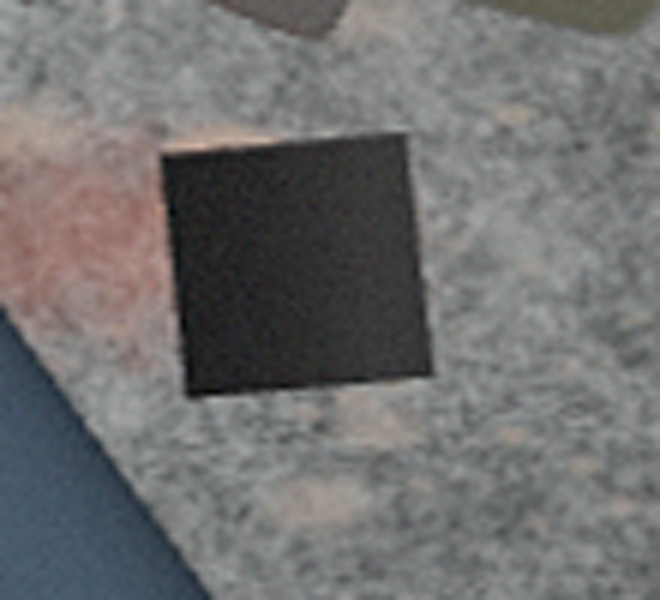

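```bash
python3 go.py .5385 -.277 .15 92.5
```

```text
47.2 [ 0.5781 -0.0082  0.1679] 0.0171 [-0.3  0.2 -2.7] [ 0.66  0.58 -1.    1.79  0.55  1.08  1.22]
lin [-9.13, 1.89, -25.58] dr [0.003, 0.153, -0.004]
```

Request:
{"op": "jog_arm", "data": {"dr": [[0,0,0],[0,0.03,0],[0,0.06,0],[0,0.1,0],[0,0.13,0],[0,0.153,0],[0,0.153,0],[0,0.153,0]], "linear": [[-1.5,0,-4],[-3,0,-8.5],[-4.7,0,-13],[-6.4,0,-18],[-8,1,-22.5],[-9.1,1.9,-25.6],[-9.1,1.9,-25.6],[-9.1,1.9,-25.6]], "jaw": [0.5,0.5,0.5,0.5,0.5,0.5,0.5,0.5]}}

```text
clock: 48.2
tcp_pos: [0.5392, -0.2754, 0.1497]
tcp_rot: [-0.707, 0.707, 0.015, -0.017]
ft_force: [-0.4, 0.4, -2.9]
gripper_width: 0.017
```

```bash
python3 go.py .5385 -.277 .019 92.5;  python3 - <<'E'
from h import *
crop(snap("side")[0],280,190,440,340,5,"s30c")
E
```

```text
48.2 [ 0.5392 -0.2754  0.1497] 0.017 [-0.4  0.4 -2.9] [ 1.06  0.62 -0.94  1.75  0.57  1.07  1.54]
lin [-0.03, 13.07, -0.14] dr [0.001, 0.002, -0.004]
```

View pics/s30c.png

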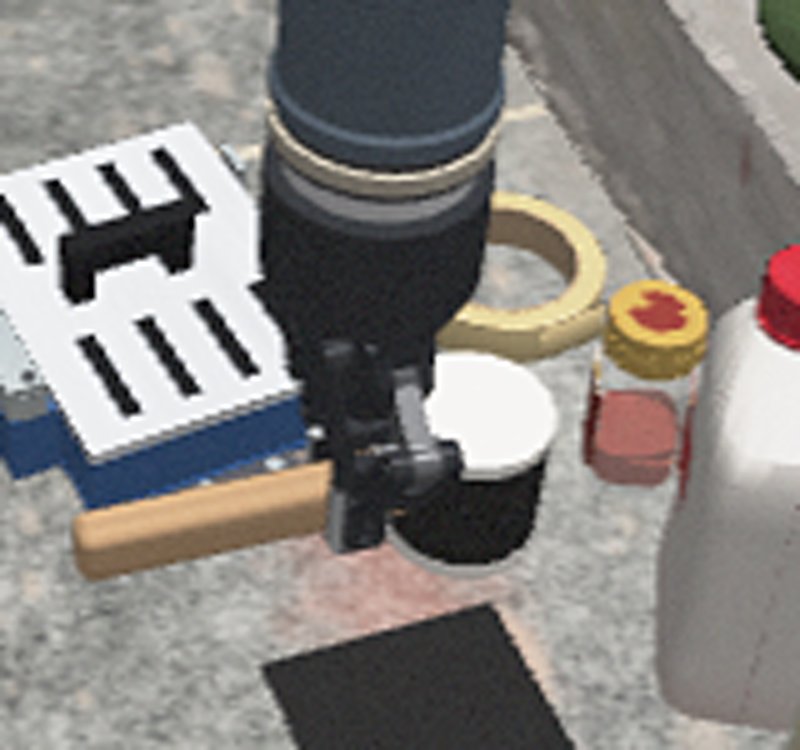

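Level; set down.

Request:
{"op": "jog_arm", "data": {"dr": [[0,0,0],[0,0,0],[0,0,0],[0,0,0],[0,0,0],[0,0,0],[0,0,0],[0,0,0]], "linear": [[0,1,-0.1],[0,4,-0.1],[0,7,-0.1],[0,10,-0.1],[0,11.5,-0.1],[0,12.4,-0.1],[0,13,-0.1],[0,13,-0.1]], "jaw": [0.5,0.5,0.5,0.5,0.5,0.5,0.5,0.5]}}

```text
clock: 49.25
tcp_pos: [0.5394, -0.2761, 0.0203]
tcp_rot: [-0.706, 0.708, 0.016, -0.018]
ft_force: [-0.3, -0.0, -3.2]
gripper_width: 0.017
```

Request:
{"op": "jog_arm", "data": {"dr": [[0,0,0],[0,0,0],[0,0,0],[0,0,0],[0,0,0],[0,0,0],[0,0,0],[0,0,0]], "linear": [[0,0.05,0],[0,0.1,0],[0,0.1,0],[0,0.1,0],[0,0.1,0],[0,0.1,0],[0,0.1,0],[0,0.1,0]], "jaw": [0.5,0.5,0.5,0.5,0.5,0.5,0.5,0.5]}}

```text
clock: 50.25
tcp_pos: [0.5394, -0.2761, 0.0193]
tcp_rot: [-0.706, 0.708, 0.016, -0.018]
ft_force: [-0.1, 0.3, -2.8]
gripper_width: 0.017
```

Request:
{"op": "jog_arm", "data": {"dr": [[0,0,0],[0,0,0],[0,0,0],[0,0,0],[0,0,0],[0,0,0],[0,0,0],[0,0,0]], "linear": [[0,0.05,0],[0,0.1,0],[0,0.15,0],[0,0.18,0],[0,0.18,0],[0,0.18,0],[0,0.18,0],[0,0.18,0]], "jaw": [0.5,0.5,0.5,0.5,0.5,0.5,0.5,0.5]}}

```text
clock: 51.25
tcp_pos: [0.5394, -0.2762, 0.0179]
tcp_rot: [-0.706, 0.708, 0.016, -0.018]
ft_force: [-3.7, 0.2, 5.6]
gripper_width: 0.0175
```

Request:
{"op": "jog_arm", "data": {"dr": [[0,0,0],[0,0,0],[0,0,0],[0,0,0],[0,0,0],[0,0,0],[0,0,0],[0,0,0]], "linear": [[0,0,0],[0,0,0],[0,0,0],[0,0,0],[0,-2,0],[0,-5,0],[0,-9,0],[0,-13,0]], "jaw": [5,5,5,5,5,5,5,5]}}

```text
clock: 52.25
tcp_pos: [0.54, -0.2757, 0.1505]
tcp_rot: [-0.706, 0.708, 0.016, -0.017]
ft_force: [0.2, -0.4, -0.3]
gripper_width: 0.0502
```

```bash
python3 go.py .5 -.45 .25 92.5
```

```text
52.25 [ 0.54   -0.2757  0.1505] 0.0502 [ 0.2 -0.4 -0.3] [ 1.06  0.62 -0.94  1.75  0.57  1.07  1.54]
lin [-4.83, -9.9, -17.24] dr [0.003, 0.004, -0.002]
```

Request:
{"op": "jog_arm", "data": {"dr": [[0,0,0],[0,0,0],[0,0,0],[0,0,0],[0,0,0],[0,0,0],[0,0,0],[0,0,0]], "linear": [[0,-3,0],[0,-6,-3],[-1,-9,-6],[-2,-10,-10],[-4,-10,-14],[-5,-10,-17],[-5,-10,-17],[-5,-10,-17]], "jaw": [5,5,5,5,5,5,5,5]}}

```text
clock: 53.25
tcp_pos: [0.4989, -0.4462, 0.252]
tcp_rot: [-0.706, 0.708, 0.017, -0.017]
ft_force: [-0.1, 0.8, 0.8]
gripper_width: 0.0499
```

```bash
python3 - <<'E'
from meas import *
p,d=snap("top","t31");p2,_=snap("side","s31"); crop(p,255,165,445,305,4.2,"t31c"); crop(p2,250,180,440,400,2.7,"s31c")
h=cv2.cvtColor(p,cv2.COLOR_RGB2HSV)
w=((h[...,2]>150)&(h[...,1]<40)).astype(np.uint8)
for r in rects(w,"top",.065,200,(370,200,450,260)): print("mallet head",np.round(r[:5],4),r[5])
E
```

```text
mallet head [ 5.85500e-01 -2.73400e-01  5.63021e+01  6.04771e+01  1.94000e-02] [412.3 229.7]
```

View pics/t31c.png

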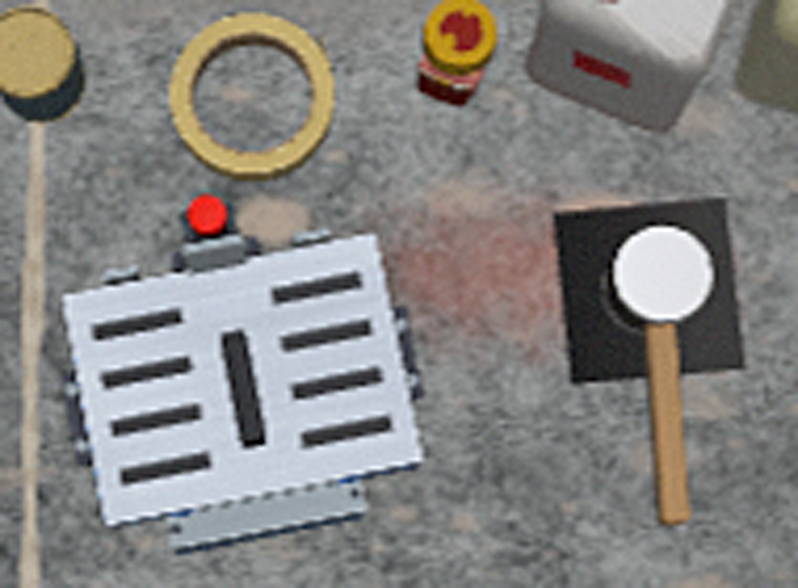

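View pics/s31c.png

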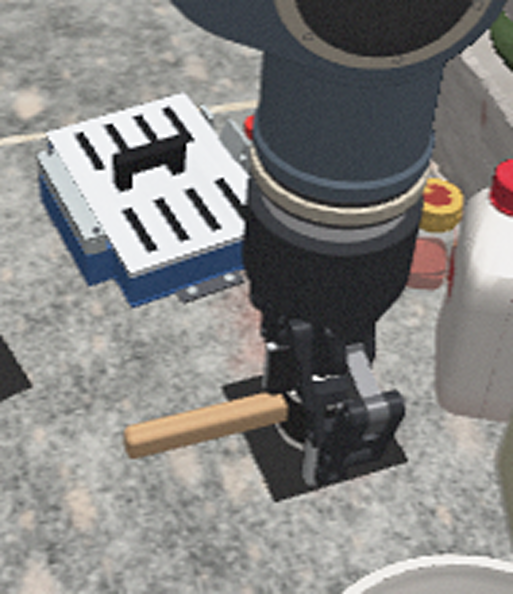

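```bash
python3 - <<'E'
from h import *
p,d=snap("top");W=pts("top",d);B=np.array([.5238,-.0187]);Y=np.radians(11.4);M=np.array([[np.cos(Y),-np.sin(Y)],[np.sin(Y),np.cos(Y)]])
for x in(-64,0,64):
  z=[]
  for y in(-75,-35,35,75):
    q=proj("top",np.append(B+M@[x/1000,y/1000],.048)).round().astype(int);z.append(round(float(np.median(W[q[1]-1:q[1]+2,q[0]-1:q[0]+2,2]))*1000,1))
  print(x,z)
crop(p,285,205,330,245,15,"t32c")
E
```

```text
-64 [45.9, 48.4, 45.1, 48.3]
0 [46.4, 49.2, 48.4, 48.9]
64 [48.2, 46.3, 47.8, 47.1]
```

View pics/t32c.png

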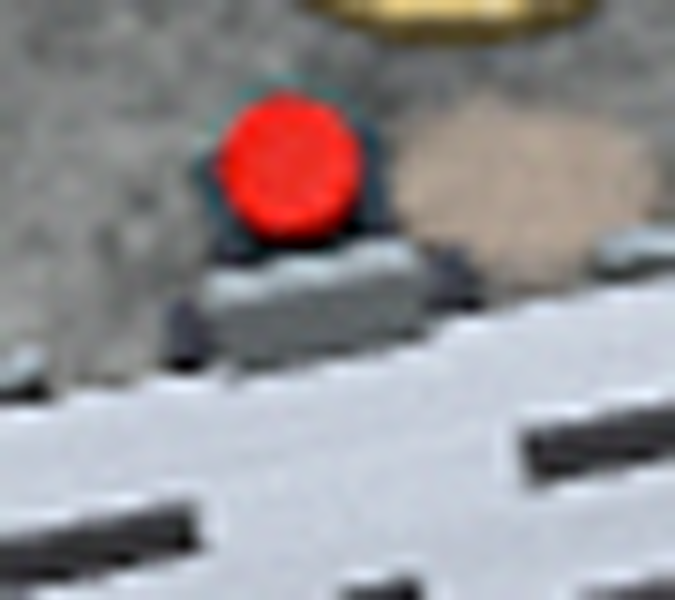

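The cover is flat at about 48 mm, the catch nose overlaps its far edge, the pin is home and the mallet stands on the mat. Handing in.

```bash
python3 -c "
from workcell import env
print(env.close_job())"
```

```text
the job is handed in; nothing more can be done
None
```

I finished all the steps in the order asked and handed the job in at about 53 s of the 210 s allowed. Closing it reported no verdict.

- **Blanks:** all four were there, and a picture taken before the cover went on showed them flat inside the blue box. I left the green look-alike alone.
- **Cover:** the lip went under the keeper bar, and I pivoted it down and pressed until it snapped. It stayed flat after I let go: depth readings of its top are 45 to 49 mm against 48 expected. The top view shows the catch nose over the far edge. The press peaked at about 44 N measured vertically at the wrist (about 49 N in all), through the fingers on the handle. That is under the 120 N wrist limit, and the 40 N limit is for the arm and gripper body.
- **Lock pin:** I drove it with the mallet face, first in one quick push and then with a firmer press. Its image moved by 18.1 mm of travel, so it is fully home, and the mallet met a firm stop at about 16 N.
- **Mallet:** its head stands at the middle of the larger mat with the handle level, and the gripper is clear of it.
- **Tape, tin and jar:** I did not touch them, and they look unmoved in the last pictures, though I did not measure them.

The side camera read about 3 mm off the top camera in x at the cover's first position. I worked from the top camera, corrected against where the arm had actually placed the blanks. In the last side picture the arm hides most of the pin and mallet head, so their final check rests on the top view and the earlier side views.

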